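Power and light the candlestick lamp with the switch under its drip pan

ROBOT

A 6-joint arm with a two-finger parallel gripper is mounted at the origin on the work surface. World frame = base frame: x ahead of the robot, y to its left, z up, the work surface at z = 0. Lengths are in m, angles in rad, forces in N, time in s.
With the tool pointing down it reaches from about 0.225 to 0.875 m from the base axis. Payload 3.4 kg.
Tool frame: the origin (TCP) lies at the very end of the fingers, on their centre line; the grasp point (between the pads) lies 19 mm behind it (ctrl.hold_point_z is the distance from the TCP to the grasp point, in m); z points along the fingers, y is the direction in which the jaws open and shut (so a half turn about z gives the same grasp; the last joint's range is limited). The gripper opens to 85 mm and grips with 20 to 120 N. Pads are 22 mm wide; open, the fingers measure 114 mm over their backs; the gripper's body (76 mm by 85 mm) begins 54 mm behind the grasp point. The pads swing forward as they close: fully open they stand 13 mm farther back than shut.
Start: joints at [0.998, 0.276, 1.505, -0, 1.361, -0.121], TCP at [0.251, 0.517, 0.231] pointing down, gripper open.
Joint ranges: [-2.89, 2.89], [-0.75, 2.08], [0.22, 2.7], [-1.18, 4.32], [0.11, 2.71], [-2.7, 2.7]. Speed limits (rad/s): [2.57, 2.57, 3.14, 3.14, 3.14, 3.14].

INTERFACE

Orientations are given as [roll, pitch, yaw] about the fixed x, y, z axes, in that order (R = Rz(yaw) Ry(pitch) Rx(roll)).
In Python, from rig import ctrl, snapshot, calibration, ticket gives the robot as it stands. The module is installed in compiled form; this text tells all that it offers.
- The arm moves only by the tool send_rows, never from a script. Its argument "increments" is a list of rows, each a list of 5 numbers: the shift along the tool's x, y, z in mm, then the turn about the tool's z in degrees, then the opening in per cent of the stroke, from 0 (shut) to 100 (fully open). In form: [[x, y, z, spin, claw], ...]. A call has 1 to 8 rows; each row shifts and turns the commanded pose from where the row before left it, along the tool's axes as they then stand; what a row does not reach is not made up. A row lasts 1/10 s, in which the tool goes at most 50 mm and 8.59 degrees, less where a joint would pass 70% of its speed; a pose out of reach is approached as far as the arm can. A call is refused whole if a number of a shift passes 50 or a number of a turn 8.59, either way. A call with a gripper value outside its range is refused whole. The fingers move at their own pace and stop on an object; "squeeze" is the grip in N (left out, the last holds). Time passes only in rows, so rows that do not move let the fingers close. It gives the time, the measured TCP pose, the force and the opening at its end, in the units of the state.
- ctrl.sense(): the state, without advancing time (a new reading comes with each control period).
- snapshot(name): name is "side" or "top"; returns (picture, depth): 384x512x3 uint8, red, green, blue; 384x512 float32, m along the optical axis (not along the pixel's ray), 0 where there is no reading.
- calibration(name): a dict with "mtx" (3x3 intrinsics, pixels), "k1" (the pictures are not rectified: a ray, as slopes to the right and down, at radius r is drawn at 1 + k1 r^2 times it, then the intrinsics apply), "R" (3x3) and "t" (3): a world point X has camera coordinates R X + t. Camera axes: x right, y down, z forward; pixel columns grow to the right and rows downward; lengths in m; the calibration is good to about 2 mm. A picture is of the moment at which its call begins. calibration takes no time and is no camera call.
- ticket.finish_job(): hands the job in, once; it reports no verdict.
The state is a dict: "clock": time; "qpos": joint angles; "qvel": joint speeds; "joint_torque": joint torques, N m; "tool_pos": TCP position; "orientation": TCP orientation; "wrist_force": force on the tool from outside, world axes, zero at the start; "torque": the same for the moment, N m; "gripper_width": opening from 0.0 (shut) to 1.0 (fully open).
Only numpy, scipy, OpenCV 4.12 (cv2) and the standard library are available. Lean on these libraries where they do the work, as an engineer would, in place of code of your own. Each camera call takes 0.05 s, during which the arm holds its last target.

TASK

Get the candlestick lamp on the shelf working: open the music box by swinging its lid by the brass tab up to upright, take out the blue battery pack, and lay it flat in the black cradle on the lamp's foot without dropping it. Let go of the pack and close the music box fully, and only then switch the lamp on by pushing the red switch hidden under the drip pan all the way up from below. Leave the other things on the shelf where they stand.

Things in the scene. Friction and masses are not known exactly. Their poses are not given: they have to be found in the camera images.
- lamp: fixed steel candlestick LED lamp; mm. Origin: underside centre of its foot plate, 110 (x) x 290 (y) x 14; +x away from the robot, +y to the cradle end. At y -90 a 16 mm stem (beads 26, foot collar 48) carries a round drip pan 110 across, z 235 to 243, with a white candle 24 across on it, to z 358. Red dot on the pan's top at x -44, y -90, on the side where the switch hangs beneath.
- cradle (a point): centre of the floor of the black open cradle on the lamp's foot: lamp frame (0, +90, 14) mm; axes are the lamp's. The pocket is 68 long (x) by 42 wide (y), with walls 9 mm high and 5 mm thick round it.
- switch_tip (a point): centre of the flat underside of the red switch cap (24 mm diameter, 14 high, 2 mm chamfer), moving with it. It hangs on a 16 mm black sleeve under the pan: lamp frame (-30, -90, 187) mm when off, 48 below the pan's underside, 25 in from the pan's edge on the -x side. A finger leaning 35 degrees or more passes that edge and can lift the cap by its lower edge or underside.
- switch (a joint): how far the switch cap is pushed up, m: 0 = off (down), 0.008 = fully up, lamp on. It slides straight up with about 3 N of friction, no spring: it stays where it is left.
- musicbox: wooden music box, fixed to the shelf, 150 (x) x 200 (y) x 65 mm high without its lid, walls and floor about 6 mm; origin: centre of its underside; +x points away from the robot side, to the hinge. A brass winding key sticks out 22 mm from the +y side, 35 mm up.
- lid_hinge (a point): middle of the lid's hinge line, on the box's top far edge: box frame (75, 0, 65) mm; the hinge runs along the box's y.
- lid_tab (a point): grip point on the lid's brass tab, moving with the lid. Tab: a bar 22 mm wide (box y), 12 thick, sticking 34 out from the middle of the lid's front edge; the point is at mid width and thickness, 21 out from the edge, 171 from the hinge line, 6 above the lid's lower face. Pinched across its width, it pivots between the fingers as it is carried round the hinge.
- boxlid (a joint): angle of the lid (a 10 mm thick board with the tab), rad: 0 = closed, 1.57 = upright, stop at 1.75; it starts closed or up to 0.2 ajar. Stiff hinge (0.16 N m friction): it stays where it is left.
- pack: blue battery pack, a block 60 (x) x 34 (y) x 30 mm high, 0.08 to 0.17 kg, white patch on top; origin: centre of its underside. It lies flat on the music box's floor.
- piggy: pink ceramic piggy bank, about 120 x 80 x 97 mm; loose bystander, origin at the centre of its underside
- bottle: green glass bottle with cork, 68 mm diameter, 213 mm high; loose bystander, origin at the centre of its underside
- plant: terracotta pot with a green plant, 90 mm diameter at the rim, about 145 mm high; loose bystander, origin at the centre of its underside
- dish: blue ceramic bowl, 100 mm diameter, 30 mm high; loose bystander, origin at the centre of its underside
- tin: closed copper tin, 64 mm diameter, 50 mm high; loose bystander, origin at the centre of its underside
- mug: white mug, 76 mm diameter, 90 mm high, handle on its +y side; loose bystander, origin at the centre of its underside

How it is judged:
On the way, in this order (a step that is already met when the one before it is completed fails the run):
1. the music box lid is opened to at least 1.2 rad (value of joint boxlid above 1.2 rad), for 0.2 s.
2. the pack lies flat in the lamp's cradle, let go and at rest (horizontal distance between pack and cradle below 0.008 m and z of pack in the frame of cradle below 0.004 m and angle between pack's own z axis and vertical below 0.1 rad and angle between the x axis of pack and the x axis of lamp, either way round below 0.25 rad and contact force between the fingers and pack below 0.05 N and linear speed of pack below 0.02 m/s), for 0.3 s.
3. the lid is closed again (under 0.06 rad) (value of joint boxlid below 0.06 rad), for 0.2 s.
4. the switch is pushed up at least 6 of its 8 mm (value of joint switch above 0.006 m), for 0.1 s.
At the end, for the whole second after the job is handed in: The pack lies released and at rest in the cradle (centre within 8 mm, underside within 4 mm of the floor, tilt under 0.1 rad, long side along the lamp's x within 0.25 rad, either way round), the lid is closed (under 0.06 rad) and the switch is up by more than 6 of its 8 mm (all of step 2 and value of joint boxlid below 0.06 rad and value of joint switch above 0.006 m); the robot touches nothing.
It fails at once if a bystander (piggy bank, bottle, plant, bowl, tin, mug) is moved by more than 30 mm or tipped over (distance of any of piggy, bottle, plant, dish, tin, mug from where it was at the start of the episode above 0.03 m or angle between any of piggy, bottle, plant, dish, tin, mug's own z axis and vertical above 0.35 rad).
It fails at once if the pack is dropped (falls freely faster than 0.6 m/s) (contact force between the fingers and pack below 0.05 N and linear speed of pack above 0.6 m/s).
It fails at once if the switch is pushed on before the pack is in the cradle (value of joint switch above 0.006 m and horizontal distance between pack and cradle above 0.02 m).
It also fails if it takes over 72 s, if anything falls off the work surface, if the arm or the gripper's body presses on something with over 40 N, if the wrist force passes 120 N, or if a joint passes its speed limit or range.

## Working session

There is one attempt and no reset: what is moved stays moved. The work goes in short steps, Python scripts to look and compute and a tool call to move; the robot and the scene stay as the last step left them, time stands still between calls to the robot, and variables do not carry over. Pictures are saved under pics/ and viewed, and the job is handed in when it is done.

Besides the shell and the picture viewer there is one more tool, called after "Request:" as a command line: name --pt "numbers of a row" for each row, then --argument value for the rest. send_rows: Moves the arm, as the interface text tells. Its arguments: {"type":"object","properties":{"increments":{"type":"array"},"squeeze":{"type":"number"}},"required":["increments"]}

```bash
mkdir -p pics; ls; python3 - <<'E'
from rig import ctrl,snapshot,calibration
import cv2,numpy as np
print(ctrl.sense()); print(ctrl.hold_point_z)
for n in ["side","top"]:
    p,d=snapshot(n); cv2.imwrite(f"pics/{n}0.png",p[:,:,::-1]); np.savez(f"{n}0.npz",p=p,d=d)
    print(n,calibration(n), (d>0).mean())
E
```

```text
pics
{'clock': 0.0, 'qpos': array([ 9.97995320e-01,  2.76580668e-01,  1.50612264e+00, -3.18144420e-06,
        1.36067723e+00, -1.20957622e-01]), 'qvel': array([ 0.0008081 ,  0.00037409, -0.00040128,  0.0024178 , -0.00019295,
        0.0012769 ]), 'joint_torque': array([-9.66303778e-04, -4.16776800e+01, -2.45807719e+01, -7.34787700e-04,
        1.12054904e-02,  1.70462283e-05]), 'tool_pos': array([0.25076108, 0.5168656 , 0.23045205]), 'orientation': array([-3.13981746e+00, -2.12642918e-04,  2.68974975e+00]), 'wrist_force': array([-0.23890023, -0.52634133,  0.24679654]), 'torque': array([-0.03409457,  0.02190898,  0.02990141]), 'gripper_width': 0.9986434432474433}
0.0187
side {'mtx': array([[362.36600903,   0.        , 255.18216522],
       [  0.        , 362.36600903, 189.50818466],
       [  0.        ,   0.        ,   1.        ]]), 'k1': -0.10180400482136606, 'R': array([[ 0.92053013, -0.39038794, -0.01488421],
       [-0.29363331, -0.66624849, -0.685487  ],
       [ 0.25768928,  0.63538193, -0.72793271]]), 't': array([-0.498966  ,  0.25156036,  1.15911295])} 0.995819091796875
top {'mtx': array([[435.09359888,   0.        , 257.43469258],
       [  0.        , 435.09359888, 193.37359034],
       [  0.        ,   0.        ,   1.        ]]), 'k1': -0.10866101659619903, 'R': array([[-0.02535157, -0.99964178, -0.00857984],
       [-0.98867562,  0.02634148, -0.14773843],
       [ 0.14791151,  0.00473728, -0.98898925]]), 't': array([0.0114845 , 0.5752265 , 1.66712106])} 0.9961446126302084
```

View pics/side0.png

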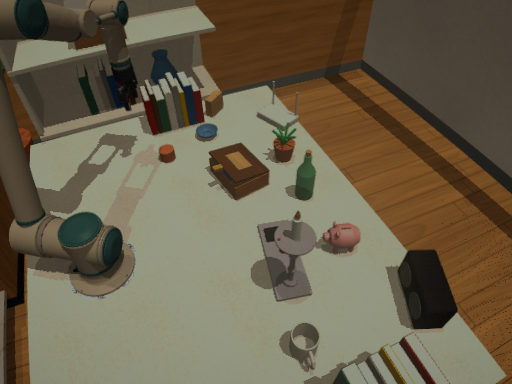

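View pics/top0.png

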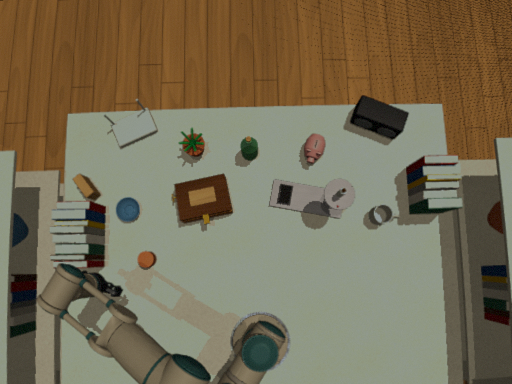

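```bash
cat > h.py <<'E'
import numpy as np,cv2
from rig import ctrl,snapshot,calibration
def rays(n,px):
    c=calibration(n); px=np.asarray(px,float).reshape(-1,1,2)
    u=cv2.undistortPoints(px,c["mtx"],np.array([c["k1"],0,0,0,0])).reshape(-1,2)
    return c,np.c_[u,np.ones(len(u))]
def cast(n,px,z):
    c,r=rays(n,px); o=-c["R"].T@c["t"]; d=r@c["R"]
    return o+d*((z-o[2])/d[:,2])[:,None]
def cloud(n,d):
    px=np.stack(np.meshgrid(np.arange(512),np.arange(384)),-1).reshape(-1,2)
    c,r=rays(n,px); return ((r*d.reshape(-1,1)-c["t"])@c["R"]).reshape(384,512,3)
def proj(n,X):
    c=calibration(n); p,_=cv2.projectPoints(np.asarray(X,float).reshape(-1,1,3),cv2.Rodrigues(c["R"])[0],c["t"],c["mtx"],np.array([c["k1"],0,0,0,0])); return p.reshape(-1,2)
def look(n,name):
    p,d=snapshot(n); cv2.imwrite(f"pics/{name}.png",p[:,:,::-1]); np.savez(f"{name}.npz",p=p,d=d); return p,d
E
python3 - <<'E'
from h import *
for n in ["top","side"]:
    f=np.load(n+"0.npz"); p,d=f["p"],f["d"]; W=cloud(n,d)
    x0,y0,x1,y1={"top":(165,165,365,235),"side":(195,135,375,305)}[n]
    s=4 if n=="top" else 4
    cr=cv2.resize(p[y0:y1,x0:x1],None,fx=s,fy=s,interpolation=cv2.INTER_CUBIC); cv2.imwrite(f"pics/{n}0z.png",cr[:,:,::-1])
    hsv=cv2.cvtColor(p,cv2.COLOR_RGB2HSV)
    H,S,V=[hsv[...,i].astype(int) for i in range(3)]
    z=W[...,2]
    print(n,"table z",np.median(z[(S<60)&(abs(z)<.02)]))
    def rep(nm,m):
        m=m.astype(np.uint8); k,l,st,ce=cv2.connectedComponentsWithStats(m)
        for i in range(1,k):
            if st[i,4]>150:
                P=W[l==i]; print(nm,st[i],ce[i].round(1),np.median(P,0).round(3),P.min(0).round(3),P.max(0).round(3))
    rep("high",(z>.23)&(z<.26)&(W[...,0]>.3))
    rep("lidh",(z>.055)&(z<.1)&(W[...,0]>.3))
    rep("foot",(z>.01)&(z<.02)&(W[...,0]>.3))
E
```

```text
top table z 0.0008774013553115982
high [324 179  31  31 693] [338.6 194.2] [ 0.533 -0.284  0.243] [ 0.483 -0.341  0.234] [ 0.59  -0.235  0.26 ]
lidh [352 112  49  25 247] [374.7 126.1] [ 0.828 -0.474  0.08 ] [ 0.788 -0.571  0.055] [ 0.889 -0.389  0.1  ]
lidh [182 133  23  23 251] [194.4 144.8] [0.768 0.239 0.076] [0.729 0.201 0.056] [0.821 0.289 0.1  ]
lidh [304 133  22  31 460] [314.2 146.9] [ 0.747 -0.228  0.085] [ 0.689 -0.276  0.057] [ 0.806 -0.191  0.1  ]
lidh [410 162  28  52 226] [415. 189.] [ 0.574 -0.615  0.078] [ 0.478 -0.704  0.055] [ 0.677 -0.61   0.1  ]
lidh [ 73 173  23  26 308] [ 84.2 185.9] [0.616 0.675 0.089] [0.571 0.635 0.056] [0.668 0.722 0.099]
lidh [ 174  174   58   49 1921] [202.1 196.6] [0.563 0.209 0.087] [0.469 0.098 0.056] [0.651 0.32  0.1  ]
lidh [ 94 203   8  57 231] [ 98.  231.8] [0.437 0.617 0.078] [0.332 0.61  0.055] [0.547 0.626 0.1  ]
lidh [371 204  29  21 163] [383.1 213.8] [ 0.474 -0.487  0.081] [ 0.439 -0.554  0.055] [ 0.515 -0.441  0.098]
foot [465 159  34  26 185] [481.2 171.7] [ 0.641 -0.932  0.012] [ 0.593 -1.001  0.01 ] [ 0.699 -0.863  0.02 ]
[... 1240 characters left out ...]
4] [0.726 0.197 0.055] [0.818 0.286 0.1  ]
lidh [ 209  143   61   47 1530] [238.6 163.9] [0.556 0.186 0.086] [0.457 0.095 0.055] [0.652 0.318 0.1  ]
lidh [296 177  20  14 167] [304.7 184.3] [ 0.733 -0.004  0.077] [ 0.715 -0.014  0.056] [0.777 0.039 0.1  ]
lidh [323 222  38  25 672] [342.6 234.7] [ 0.738 -0.247  0.083] [ 0.685 -0.278  0.055] [ 0.8   -0.196  0.1  ]
lidh [401 255  54  68 688] [419.2 297.3] [ 0.824 -0.527  0.079] [ 0.789 -0.606  0.055] [ 0.868 -0.394  0.1  ]
lidh [290 322  30  46 464] [305.5 340.4] [ 0.471 -0.493  0.078] [ 0.439 -0.557  0.055] [ 0.514 -0.447  0.093]
foot [ 258  220   54   81 1618] [282.5 265.8] [ 0.535 -0.245  0.013] [ 0.47  -0.354  0.01 ] [ 0.634 -0.051  0.02 ]
```

```bash
sleep 1
```

```text
(no output)
```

View pics/top0z.png

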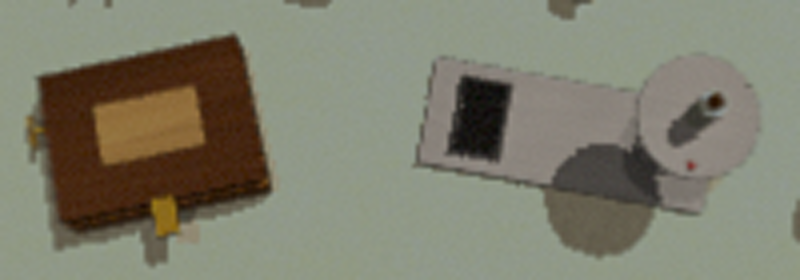

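View pics/side0z.png

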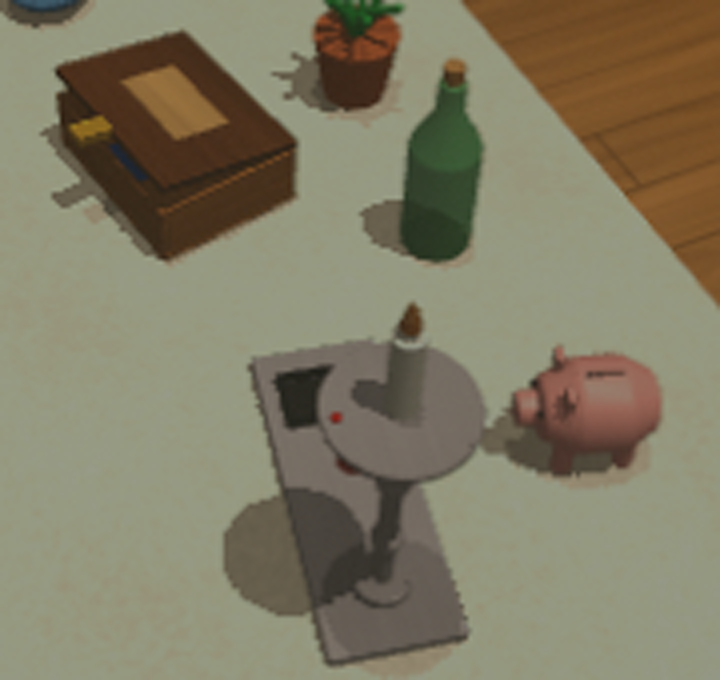

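```bash
python3 - <<'E'
from h import *
f=np.load("top0.npz"); p,d=f["p"],f["d"]; W=cloud("top",d)
hsv=cv2.cvtColor(p,cv2.COLOR_RGB2HSV); H,S,V=[hsv[...,i].astype(int) for i in range(3)]
for n in ["top","side"]:
    f=np.load(n+"0.npz"); p,d=f["p"],f["d"]; W=cloud(n,d)
    hsv=cv2.cvtColor(p,cv2.COLOR_RGB2HSV); H,S,V=[hsv[...,i].astype(int) for i in range(3)]
    X,Y,Z=W[...,0],W[...,1],W[...,2]
    # lid plane
    m=(X>.42)&(X<.68)&(Y>.08)&(Y<.32)&(Z>.07)&(Z<.12)
    P=W[m]
    for it in range(4):
        A=np.c_[P[:,:2],np.ones(len(P))]; co=np.linalg.lstsq(A,P[:,2],rcond=None)[0]; r=P[:,2]-A@co; P=P[abs(r)<.003 if it>0 else abs(r)<.008]
    print(n,"lid plane",co.round(4),"slope",np.arctan(np.hypot(*co[:2])),"dir",np.arctan2(-co[1],-co[0]),len(P))
    q=cv2.minAreaRect(P[:,:2].astype(np.float32)); print("rect",q,cv2.boxPoints(q).round(4).tolist(), P[:,2].min(),P[:,2].max())
    yel=(H>18)&(H<30)&(S>170)&(V>110)&m
    yel=(H>18)&(H<30)&(S>190)&(V>110)&(X>.38)&(X<.6)&(Y>.1)&(Y<.35)
    k,l,st,ce=cv2.connectedComponentsWithStats(yel.astype(np.uint8))
    for i in range(1,k): print("brass",st[i],ce[i],np.median(W[l==i],0).round(4))
    # lamp
    m=(X>.42)&(X<.68)&(Y>-.38)&(Y<0)&(Z>.238)&(Z<.248); P=W[m]
    (c,r)=cv2.minEnclosingCircle(P[:,:2].astype(np.float32)); print("pan",c,r,np.median(P[:,2]), P[:,:2].mean(0))
    red=((H<8)|(H>172))&(S>140)&(V>80)&(X>.42)&(X<.65)&(Y>-.4)&(Y<0)&(Z>.1)
    k,l,st,ce=cv2.connectedComponentsWithStats(red.astype(np.uint8))
    for i in range(1,k): print("red",st[i],ce[i],np.median(W[l==i],0).round(4))
    m=(X>.42)&(X<.68)&(Y>-.38)&(Y<0)&(Z>.009)&(Z<.019);P=W[m]
    q=cv2.minAreaRect(P[:,:2].astype(np.float32)); print("foot",q,cv2.boxPoints(q).round(4).tolist())
    blk=(V<50)&(X>.5)&(X<.66)&(Y>-.18)&(Y<0)&(Z<.05)&(Z>.005)
    k,l,st,ce=cv2.connectedComponentsWithStats(blk.astype(np.uint8))
    for i in range(1,k):
        if st[i,4]>30: print("black",st[i],ce[i],np.median(W[l==i],0).round(4),cv2.minAreaRect(W[l==i][:,:2].astype(np.float32)))
E
```

```text
top lid plane [-0.1572 -0.0313  0.1829] slope 0.1589745784321641 dir 0.19653726266149307 1099
rect ((0.5460452437400818, 0.2067747861146927), (0.1825151890516281, 0.20094116032123566), 10.505263328552246) [[0.43799999356269836, 0.2888999879360199], [0.4745999872684479, 0.09130000323057175], [0.6541000008583069, 0.12460000067949295], [0.6175000071525574, 0.3222000002861023]] 0.07299337788646758 0.10750264016013995
brass [203 214   6  10  41] [205.90243902 218.29268293] [0.4774 0.1925 0.1031]
pan (0.5362042188644409, -0.2883043885231018) 0.05501807481050491 0.24298523096597152 [ 0.53524331 -0.28643336]
red [337 206   1   1   1] [337. 206.] [ 0.4939 -0.2783  0.2429]
foot ((0.5510005950927734, -0.18773913383483887), (0.2578228712081909, 0.35730499029159546), 0.4892774522304535) [[0.4205999970436096, -0.010200000368058681], [0.4235999882221222, -0.3675000071525574], [0.6814000010490417, -0.3652999997138977], [0.6783999800682068, -0.00800000037997961]]
black [278 185  14  19 200] [284.58  193.955] [ 0.5742 -0.1119  0.0154] ((0.5729905366897583, -0.11055368185043335), (0.04546131566166878, 
[... 482 characters left out ...]
] [217.40740741 166.37037037] [0.4738 0.1887 0.1032]
pan (0.5335395336151123, -0.2893742024898529) 0.05634237453341484 0.2421426836451318 [ 0.53115578 -0.29648433]
red [278 238   2   2   4] [278.5 238.5] [ 0.4923 -0.2811  0.2451]
foot ((0.5516244769096375, -0.20182731747627258), (0.29155901074409485, 0.11097200959920883), 78.34191131591797) [[0.46779999136924744, -0.33340001106262207], [0.5764999985694885, -0.35580000281333923], [0.6353999972343445, -0.07029999792575836], [0.5267000198364258, -0.04780000075697899]]
black [264 227  13  15 125] [269.552 233.392] [ 0.55   -0.1014  0.0154] ((0.554120659828186, -0.11193221807479858), (0.05384277179837227, 0.042114753276109695), 77.44245147705078)
```

```bash
cat >> h.py <<'E'
from scipy.spatial.transform import Rotation as Ro
def go(x,y,z,yaw=None):
    s=ctrl.sense(); R=Ro.from_euler("xyz",s["orientation"]).as_matrix()
    dl=R.T@(np.array([x,y,z])-s["tool_pos"])*1e3
    psi=np.arctan2(R[1,0],R[0,0])
    sp=None if yaw is None else -np.degrees((yaw-psi+np.pi/2)%np.pi-np.pi/2)
    print("t",round(s["clock"],2),"pos",s["tool_pos"].round(4),"rpy",s["orientation"].round(3),"shift",dl.round(1),"spin",sp,"F",s["wrist_force"].round(1),"w",round(s["gripper_width"],3),"q",s["qpos"].round(2))
yawB=0.178; uB=np.array([np.cos(yawB),np.sin(yawB)]); HB=np.array([.635,.2213,.065])
def tab(th,out=.003,up=.003):
    r=.171+out; h=r*np.cos(th)-.006*np.sin(th); z=.065+r*np.sin(th)+.006*np.cos(th)
    return np.r_[HB[:2]-h*uB, z-.019+up]
yawL=-.205; CL=np.array([.553,-.2008])
def lamp(x,y,z): c,s=np.cos(yawL),np.sin(yawL); return np.array([CL[0]+c*x-s*y,CL[1]+s*x+c*y,z])
E
python3 -c "
from h import *
print(tab(.16),lamp(0,.09,.014),lamp(-.03,-.09,.187))"
```

```text
[0.46687738 0.19105406 0.08264473] [ 0.57132104 -0.11268451  0.014     ] [ 0.50530713 -0.28280847  0.187     ]
```

Request:
send_rows --pt "0 0 0 -7.2 100" --pt "0 0 0 -7.2 100" --pt "0 0 0 -7.2 100" --pt "0 0 0 -7.2 100" --pt "0 0 0 -7.2 100" --squeeze 40

```text
clock: 0.6
tool_pos: [0.2509, 0.5171, 0.2308]
orientation: [-3.141, -0.001, -2.96]
wrist_force: [-0.7, -0.5, 0.1]
gripper_width: 1.0
```

```bash
python3 -c "
from h import *
go(*tab(.16)[:2],.16,.178)"
```

```text
t 0.6 pos [0.2509 0.5171 0.2308] rpy [-3.141e+00 -1.000e-03 -2.960e+00] shift [-153.6 -359.6   70.9] spin 0.21470557351104613 F [-0.7 -0.5  0.1] w 1.0 q [ 1.    0.28  1.51 -0.    1.36 -0.75]
```

Request:
send_rows --pt "-19 -45 9 0 100" --pt "-19 -45 9 0 100" --pt "-19 -45 9 0 100" --pt "-19 -45 9 0 100" --pt "-19 -45 9 0 100" --pt "-19 -45 9 0 100" --pt "-19 -45 9 0 100" --pt "-20 -45 8 0 100"

```text
clock: 1.4
tool_pos: [0.4652, 0.1879, 0.1597]
orientation: [3.141, -0.001, -2.965]
wrist_force: [1.2, 0.0, 0.1]
gripper_width: 1.002
```

```bash
python3 -c "
from h import *
p,d=look('top','t1'); p,d2=look('side','s1')
z=lambda a,y0,y1,x0,x1:cv2.resize(a[y0:y1,x0:x1],(400,400),interpolation=cv2.INTER_CUBIC)
a=np.load('t1.npz')['p'];b=np.load('s1.npz')['p']
cv2.imwrite('pics/z1.png',np.hstack([z(a,160,260,155,255),z(b,120,220,180,280)])[:,:,::-1])
go(*tab(.16),.178)"
```

```text
t 1.5 pos [0.4676 0.1848 0.159 ] rpy [-3.139e+00 -1.000e-03 -2.972e+00] shift [-0.4  6.5 76.3] spin -0.4592874297892975 F [-0.1  0.6 -0.4] w 0.995 q [ 0.24  0.22  1.77 -0.    1.15 -1.5 ]
```

View pics/z1.png

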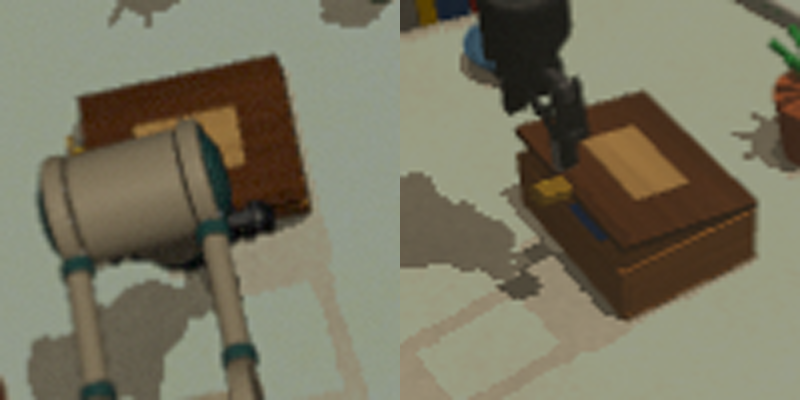

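Request:
send_rows --pt "0 2 15 0 100" --pt "0 2 25 0 100" --pt "0 1 25 0 100" --pt "0 0 11 0 100" --pt "0 0 0 0 100"

```text
clock: 2.0
tool_pos: [0.4624, 0.1949, 0.0829]
orientation: [-3.141, -0.004, -2.964]
wrist_force: [-0.5, 0.2, 1.4]
gripper_width: 1.0
```

```bash
python3 -c "
from h import *
p,d2=look('side','s2')
z=lambda a,y0,y1,x0,x1:cv2.resize(a[y0:y1,x0:x1],(500,500),interpolation=cv2.INTER_CUBIC)
cv2.imwrite('pics/z2.png',z(p,120,220,180,280)[:,:,::-1])
go(*tab(.16),.178)"
```

```text
t 2.05 pos [0.4635 0.1951 0.084 ] rpy [ 3.142e+00 -1.000e-03 -2.964e+00] shift [-2.6 -4.5  1.4] spin -0.051441965278316105 F [ 0.1  0.6 -0.2] w 1.001 q [ 0.26  0.3   1.88  0.    0.97 -1.49]
```

View pics/z2.png

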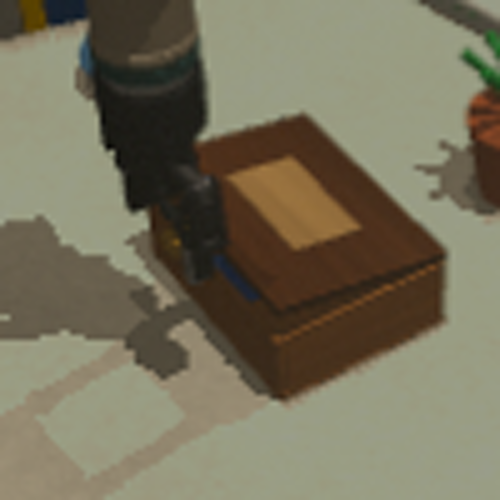

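Request:
send_rows --pt "-2 -4 0 0 100" --pt "0 0 0 0 15" --pt "0 0 0 0 0" --pt "0 0 0 0 0" --pt "0 0 0 0 0" --pt "0 0 0 0 0" --pt "0 0 0 0 0" --squeeze 40

```text
clock: 2.75
tool_pos: [0.4669, 0.1895, 0.0844]
orientation: [-3.138, -0.0, -2.963]
wrist_force: [0.7, -5.5, 0.6]
gripper_width: 0.245
```

```bash
python3 -c "
from h import *
go(*tab(.16),.178)
P=[tab(t) for t in np.arange(.16,1.6,.1)]
for t,a,b in zip(np.arange(.26,1.6,.1),P,P[1:]): 
  d=(b-a)*1e3; print(round(t,2),'tx %.1f tz %.1f'%(-(d[:2]@uB),-d[2]))"
```

```text
t 2.75 pos [0.4669 0.1895 0.0844] rpy [-3.138 -0.    -2.963] shift [-0.2  1.5  1.8] spin 0.03138034208632398 F [ 0.7 -5.5  0.6] w 0.245 q [ 0.25  0.3   1.87 -0.    0.97 -1.5 ]
0.26 tx -4.2 tz -16.9
0.36 tx -5.9 tz -16.4
0.46 tx -7.5 tz -15.7
0.56 tx -9.0 tz -14.9
0.66 tx -10.5 tz -13.9
0.76 tx -11.8 tz -12.8
0.86 tx -13.0 tz -11.6
0.96 tx -14.1 tz -10.2
1.06 tx -15.0 tz -8.7
1.16 tx -15.8 tz -7.2
1.26 tx -16.5 tz -5.6
1.36 tx -17.0 tz -3.9
1.46 tx -17.3 tz -2.2
1.56 tx -17.4 tz -0.5
```

Request:
send_rows --pt "-4 0 -17 0 0" --pt "-6 0 -16 0 0" --pt "-8 0 -16 0 0" --pt "-9 0 -15 0 0" --pt "-10 0 -14 0 0" --pt "0 0 0 0 0"

```text
clock: 3.35
tool_pos: [0.5047, 0.1967, 0.1632]
orientation: [-3.139, 0.002, -2.965]
wrist_force: [2.8, -4.0, -2.3]
gripper_width: 0.246
```

```bash
python3 -c "
from h import *
go(*tab(.66),.178)"
```

```text
t 3.35 pos [0.5047 0.1967 0.1632] rpy [-3.139e+00  2.000e-03 -2.965e+00] shift [1.2 1.1 2.8] spin -0.054046190844288564 F [ 2.8 -4.  -2.3] w 0.246 q [ 0.24  0.27  1.69 -0.    1.18 -1.5 ]
```

Request:
send_rows --pt "-12 0 -12 0 0" --pt "-13 0 -12 0 0" --pt "-14 0 -10 0 0" --pt "-15 0 -9 0 0" --pt "-16 0 -7 0 0" --pt "-17 0 -6 0 0" --pt "-17 0 -4 0 0" --pt "-17 0 -2 0 0"

```text
clock: 4.15
tool_pos: [0.6199, 0.2186, 0.2234]
orientation: [3.141, -0.007, -2.965]
wrist_force: [-2.8, -1.1, 0.3]
gripper_width: 0.246
```

```bash
python3 -c "
from h import *
go(*tab(1.56),.178)"
```

```text
t 4.15 pos [0.6199 0.2186 0.2234] rpy [ 3.141 -0.007 -2.965] shift [-19.5   0.    0.2] spin -0.08021839326448447 F [-2.8 -1.1  0.3] w 0.246 q [ 0.23  0.41  1.32  0.    1.42 -1.51]
```

Finish the arc, then release and look.

Request:
send_rows --pt "-17 0 -1 0 0" --pt "0 0 0 0 0" --pt "0 0 0 0 100" --pt "0 0 0 0 100" --pt "0 0 -30 0 100" --pt "0 0 -40 0 100"

```text
clock: 4.75
tool_pos: [0.6372, 0.2216, 0.2937]
orientation: [-3.142, -0.005, -2.965]
wrist_force: [0.6, -0.4, 0.2]
gripper_width: 0.906
```

Request:
send_rows --pt "50 0 0 0 100" --pt "50 0 0 0 100" --pt "50 0 0 0 100" --pt "50 0 0 0 100" --pt "50 0 0 0 100" --pt "0 0 0 0 100"

```text
clock: 5.35
tool_pos: [0.3851, 0.1767, 0.2955]
orientation: [3.141, -0.003, -2.964]
wrist_force: [-0.1, 0.5, -0.3]
gripper_width: 1.001
```

```bash
python3 -c "
from h import *
go(.55,.21,.2)
a,d=look('top','t3'); b,d2=look('side','s3')
z=lambda a,y0,y1,x0,x1:cv2.resize(a[y0:y1,x0:x1],(400,400),interpolation=cv2.INTER_CUBIC)
cv2.imwrite('pics/z3.png',np.hstack([z(a,140,240,155,255),z(b,100,220,180,300)])[:,:,::-1])
"
```

```text
t 5.35 pos [0.3851 0.1767 0.2955] rpy [ 3.141e+00 -3.000e-03 -2.964e+00] shift [-168.5    3.5   94.9] spin None F [-0.1  0.5 -0.3] w 1.001 q [ 0.27  0.01  1.67  0.    1.46 -1.48]
```

View pics/z3.png

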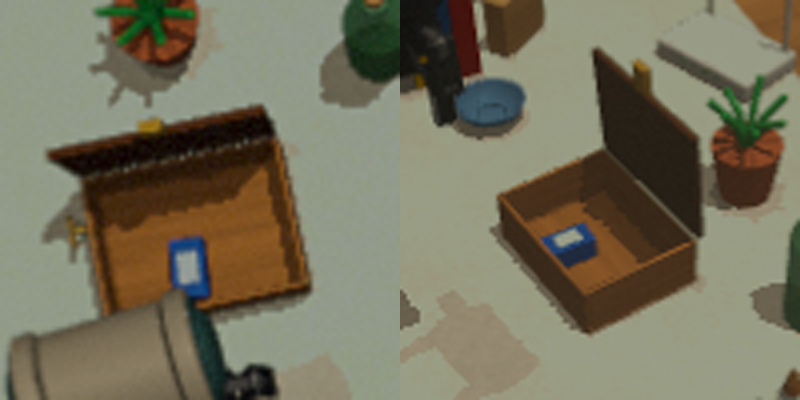

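```bash
python3 -c "
from h import *
for n,f in (('top','t3'),('side','s3')):
  p=np.load(f+'.npz')['p'];W=cloud(n,np.load(f+'.npz')['d'])
  hsv=cv2.cvtColor(p,cv2.COLOR_RGB2HSV).astype(int)
  reg=(abs(W[...,0]-.53)<.1)&(abs(W[...,1]-.2)<.1)
  blue=(hsv[...,0]>100)&(hsv[...,0]<130)&(hsv[...,1]>120)
  white=(hsv[...,1]<90)&(hsv[...,2]>90)&(W[...,2]>.025)&(W[...,2]<.045)
  m=reg&(blue|white)&(W[...,2]>.03)&(W[...,2]<.045)
  print(n,m.sum(),np.median(W[m],0))
  ys,xs=np.where(m); P=cast(n,np.c_[xs,ys],.036)
  q=cv2.minAreaRect(P[:,:2].astype(np.float32)*1000); print(q,P.mean(0))
  m=reg&white; ys,xs=np.where(m);P=cast(n,np.c_[xs,ys],.036); q=cv2.minAreaRect(P[:,:2].astype(np.float32)*1000);print('white',q,P.mean(0),m.sum())
"
```

```text
top 100 [0.52998258 0.21602228 0.03694963]
((528.454833984375, 217.04197692871094), (58.49003219604492, 32.80725860595703), 6.761362075805664) [0.53020685 0.21689348 0.036     ]
white ((533.4502563476562, 219.97254943847656), (38.039146423339844, 21.187461853027344), 17.945266723632812) [0.53050355 0.21910889 0.036     ] 41
side 92 [0.5294368  0.21282297 0.035212  ]
((530.246826171875, 212.777587890625), (53.00620651245117, 39.63753890991211), 12.752800941467285) [0.52878907 0.21224388 0.036     ]
white ((534.260986328125, 218.39476013183594), (28.72866439819336, 45.35858917236328), 87.6982421875) [0.53044892 0.2175762  0.036     ] 40
```

```bash
python3 -c "
from h import *
for n,f in (('top','t3'),):
  p=np.load(f+'.npz')['p'];W=cloud(n,np.load(f+'.npz')['d'])
  m=(abs(W[...,0]-.53)<.06)&(abs(W[...,1]-.215)<.06)&(W[...,2]>.028)&(W[...,2]<.046)
  k,l,st,ce=cv2.connectedComponentsWithStats(m.astype(np.uint8)); i=1+st[1:,4].argmax(); P=W[l==i][:,:2]
  print(st[i],P.mean(0)); w,v=np.linalg.eigh(np.cov(P.T)); print(w,np.arctan(v[1,1]/v[0,1]))
go(.5295,.2155,.12,.14)
"
```

```text
[197 199  10  16 118] [0.53102955 0.21703404]
[9.09612927e-05 2.76297497e-04] 0.253878418473081
t 5.45 pos [0.3918 0.1779 0.2962] rpy [ 3.141e+00  3.000e-03 -2.965e+00] shift [-141.6   12.6  176.7] spin 2.1249548147190467 F [ 0.5  0.1 -0.7] w 0.996 q [ 0.26  0.02  1.66  0.    1.46 -1.48]
```

Request:
send_rows --pt "-35 3 15 2 100" --pt "-35 3 35 0 100" --pt "-35 3 40 0 100" --pt "-32 4 40 0 100" --pt "0 0 45 0 100" --pt "0 0 0 0 100"

```text
clock: 6.05
tool_pos: [0.5208, 0.2097, 0.117]
orientation: [-3.14, -0.013, -3.0]
wrist_force: [-1.1, -1.0, 0.6]
gripper_width: 0.996
```

```bash
python3 -c "
from h import *
go(.5295,.2155,.018,.14)
"
```

```text
t 6.05 pos [0.5208 0.2097 0.117 ] rpy [-3.14  -0.013 -3.   ] shift [-10.7   4.7  98.9] spin 0.06260732925066376 F [-1.1 -1.   0.6] w 0.996 q [ 0.26  0.35  1.7   0.    1.11 -1.45]
```

Request:
send_rows --pt "-4 2 30 0 100" --pt "-4 2 35 0 100" --pt "0 0 25 0 100" --pt "0 0 0 0 100"

```text
clock: 6.45
tool_pos: [0.53, 0.2155, 0.0323]
orientation: [-3.141, -0.004, -3.0]
wrist_force: [-0.3, 0.5, 0.7]
gripper_width: 1.0
```

```bash
python3 -c "
from h import *
go(.5295,.2155,.018,.14)
b,d2=look('side','s4')
z=lambda a,y0,y1,x0,x1:cv2.resize(a[y0:y1,x0:x1],(500,500),interpolation=cv2.INTER_CUBIC)
cv2.imwrite('pics/z4.png',z(b,110,210,190,290)[:,:,::-1])
go(.5295,.2155,.018,.14)
"
```

```text
t 6.45 pos [0.53   0.2155 0.0323] rpy [-3.141 -0.004 -3.   ] shift [ 0.4  0.1 14.3] spin 0.08535328071022577 F [-0.3  0.5  0.7] w 1.0 q [ 0.26  0.45  1.78  0.    0.91 -1.45]
t 6.5 pos [0.5313 0.2159 0.0341] rpy [ 3.142e+00 -1.000e-03 -3.000e+00] shift [ 1.8 -0.1 16.1] spin 0.08735181951869402 F [-0.5 -0.4  1.1] w 0.997 q [ 0.26  0.45  1.78  0.    0.91 -1.45]
```

View pics/z4.png

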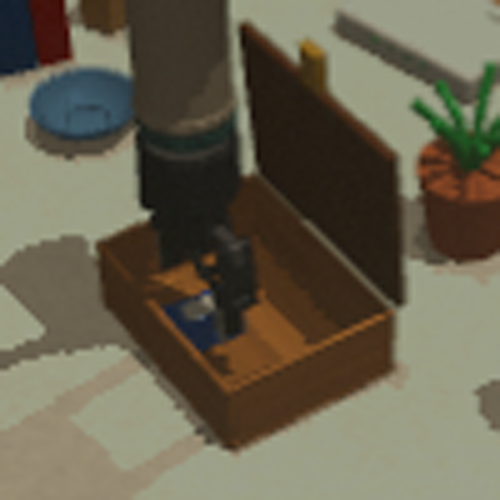

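Request:
send_rows --pt "0 0 8 0 100" --pt "0 0 7 0 100" --pt "0 0 0 0 60" --pt "0 0 0 0 30" --pt "0 0 0 0 0" --pt "0 0 0 0 0" --pt "0 0 0 0 0" --pt "0 0 0 0 0" --squeeze 45

```text
clock: 7.3
tool_pos: [0.5314, 0.2159, 0.0196]
orientation: [3.141, 0.002, -3.0]
wrist_force: [-0.7, -0.2, 5.0]
gripper_width: 0.387
```

```bash
python3 -c "
from h import *
for i in range(3):go(.5295,.2155,.018,.14)
"
```

```text
t 7.3 pos [0.5314 0.2159 0.0196] rpy [ 3.141e+00  2.000e-03 -3.000e+00] shift [ 2.  -0.2  1.6] spin 0.09125432223264705 F [-0.7 -0.2  5. ] w 0.387 q [ 0.26  0.47  1.8   0.    0.88 -1.45]
t 7.3 pos [0.5314 0.2159 0.0196] rpy [ 3.141e+00  2.000e-03 -3.000e+00] shift [ 2.  -0.2  1.6] spin 0.09125432223264705 F [-0.7 -0.2  5. ] w 0.387 q [ 0.26  0.47  1.8   0.    0.88 -1.45]
t 7.3 pos [0.5314 0.2159 0.0196] rpy [ 3.141e+00  2.000e-03 -3.000e+00] shift [ 2.  -0.2  1.6] spin 0.09125432223264705 F [-0.7 -0.2  5. ] w 0.387 q [ 0.26  0.47  1.8   0.    0.88 -1.45]
```

Request:
send_rows --pt "0 0 -10 0 0" --pt "0 0 -25 0 0" --pt "0 0 -35 0 0" --pt "0 0 -40 0 0" --pt "0 0 -20 0 0"

```text
clock: 7.8
tool_pos: [0.532, 0.2161, 0.1524]
orientation: [3.141, 0.005, -3.0]
wrist_force: [0.1, -0.0, -1.4]
gripper_width: 0.386
```

```bash
python3 -c "
from h import *
go(*lamp(0,.09,.12),-.205)
b,d2=look('side','s5')
z=lambda a,y0,y1,x0,x1:cv2.resize(a[y0:y1,x0:x1],(500,500),interpolation=cv2.INTER_CUBIC)
cv2.imwrite('pics/z5.png',z(b,110,210,190,290)[:,:,::-1])
go(*lamp(0,.09,.12),-.205)
"
```

```text
t 7.8 pos [0.532  0.2161 0.1524] rpy [ 3.141  0.005 -3.   ] shift [   7.7 -331.    32.1] spin 19.867063710824404 F [ 0.1 -0.  -1.4] w 0.386 q [ 0.26  0.33  1.64  0.    1.18 -1.45]
t 7.85 pos [0.5335 0.2165 0.1548] rpy [ 3.14   0.009 -3.   ] shift [   9.4 -331.3   34.3] spin 19.86960420313892 F [-0.   0.3  0.7] w 0.386 q [ 0.26  0.32  1.63 -0.    1.18 -1.45]
```

View pics/z5.png

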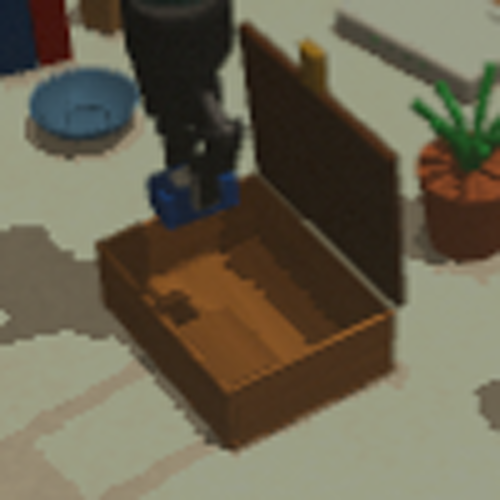

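Request:
send_rows --pt "0 -20 0 6.6 0" --pt "0 -35 0 6.6 0" --pt "0 -40 0 6.7 0" --pt "0 -40 0 0 0" --pt "0 -40 0 0 0" --pt "0 -40 0 0 0" --pt "0 -40 0 0 0"

```text
clock: 8.55
tool_pos: [0.497, -0.0368, 0.1481]
orientation: [3.142, -0.002, 2.936]
wrist_force: [0.7, -0.7, -1.2]
gripper_width: 0.384
```

```bash
python3 -c "
from h import *
go(*lamp(0,.09,.1),-.205)
"
```

```text
t 8.55 pos [ 0.497  -0.0368  0.1481] rpy [ 3.142e+00 -2.000e-03  2.936e+00] shift [-88.3 -59.1  48. ] spin -0.022141550229895397 F [ 0.7 -0.7 -1.2] w 0.384 q [-0.21  0.23  1.8   0.    1.12 -1.58]
```

Request:
send_rows --pt "-30 -20 10 0 0" --pt "-30 -20 15 0 0" --pt "-27 -12 15 0 0" --pt "0 0 5 0 0" --pt "0 0 0 0 0" --pt "0 0 0 0 0"

```text
clock: 9.15
tool_pos: [0.5715, -0.1034, 0.1033]
orientation: [3.141, -0.002, 2.936]
wrist_force: [-0.1, -1.4, -1.1]
gripper_width: 0.387
```

```bash
python3 -c "
from h import *
go(*lamp(0,.09,.1),-.205)
a,d=look('top','t6'); b,d2=look('side','s6')
z=lambda a,y0,y1,x0,x1:cv2.resize(a[y0:y1,x0:x1],(400,400),interpolation=cv2.INTER_CUBIC)
cv2.imwrite('pics/z6.png',np.hstack([z(a,150,230,255,335),z(b,190,280,235,325)])[:,:,::-1])
go(*lamp(0,.09,.1),-.205)
"
```

```text
t 9.15 pos [ 0.5715 -0.1034  0.1033] rpy [ 3.141e+00 -2.000e-03  2.936e+00] shift [-1.7 -9.2  3.3] spin -0.023694496683891793 F [-0.1 -1.4 -1.1] w 0.387 q [-0.3   0.38  1.68  0.    1.08 -1.66]
t 9.25 pos [ 0.5722 -0.1034  0.1043] rpy [ 3.141 -0.     2.937] shift [-1.  -9.3  4.3] spin 0.006763609477529989 F [-0.5 -0.2 -1. ] w 0.388 q [-0.3   0.38  1.68  0.    1.08 -1.66]
```

View pics/z6.png

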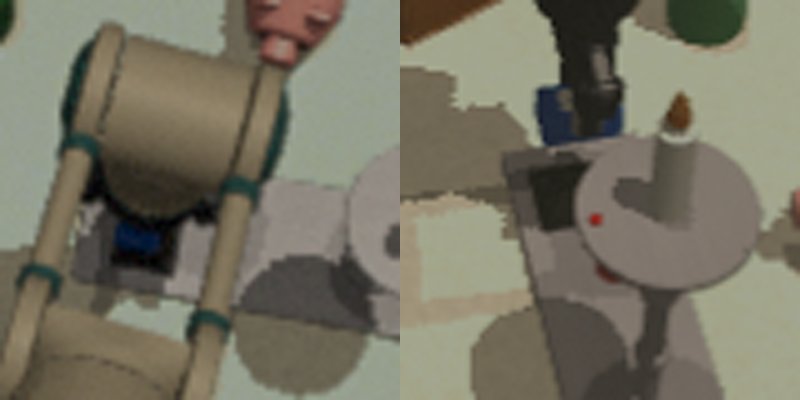

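```bash
python3 -c "
from h import *
yx=np.array([np.cos(yawL),np.sin(yawL)]);yy=np.array([-yx[1],yx[0]])
def lf(P): return np.c_[(P[:,:2]-CL)@yx,(P[:,:2]-CL)@yy]*1000
for n,f in (('top','top0'),('side','side0')):
  p=np.load(f+'.npz')['p'];W=cloud(n,np.load(f+'.npz')['d']); g=p.max(2).astype(int)
  P=lf(W.reshape(-1,3)); 
  reg=(abs(P[:,0])<55).reshape(384,512)&(abs(P[:,1]-90)<50).reshape(384,512)&(abs(W[...,2]-.018)<.012)
  m=reg&(g<60); ys,xs=np.where(m); Q=lf(cast(n,np.c_[xs,ys],.023))
  k=cv2.minAreaRect(Q.astype(np.float32)); print(n,'black lamp-frame',Q.min(0),Q.max(0),k,Q.mean(0))
for n,f in (('top','t6'),('side','s6')):
  p=np.load(f+'.npz')['p'];W=cloud(n,np.load(f+'.npz')['d'])
  hsv=cv2.cvtColor(p,cv2.COLOR_RGB2HSV).astype(int); P=lf(W.reshape(-1,3)).reshape(384,512,2)
  m=(hsv[...,0]>100)&(hsv[...,0]<130)&(hsv[...,1]>120)&(abs(P[...,0])<70)&(abs(P[...,1]-95)<60)
  w=W[m]; print(n,m.sum(),'z',np.percentile(w[:,2],[2,20,50,80,98]).round(4),'lampframe', np.percentile(P[m],[1,5,50,95,99],axis=0).round(1).tolist())
s=ctrl.sense()['tool_pos']; print('tool lamp frame',lf(s[None]))
"
```

```text
top black lamp-frame [-37.51265214  68.440392  ] [ 39.14487837 116.39579728] ((0.8890190124511719, 92.47085571289062), (76.68423461914062, 47.71855545043945), 0.305171936750412) [ 1.36973063 92.21821399]
side black lamp-frame [-40.23669856  58.39432348] [  4.42506932 113.58550321] ((-21.614849090576172, 86.58088684082031), (57.984859466552734, 40.942230224609375), 78.02784729003906) [-23.17706093  88.99623035]
top 51 z [0.0121 0.1126 0.1205 0.1275 0.2771] lampframe [[-39.8, 83.1], [-39.2, 87.0], [-30.9, 102.1], [-21.6, 116.8], [-14.5, 117.8]]
side 8 z [0.0972 0.0997 0.1043 0.1085 0.1109] lampframe [[11.8, 79.9], [12.0, 80.0], [14.8, 81.4], [18.1, 83.6], [18.1, 84.1]]
tool lamp frame [[-1.03821657 99.30969922]]
```

```bash
python3 -c "
from h import *
yx=np.array([np.cos(yawL),np.sin(yawL)]);yy=np.array([-yx[1],yx[0]])
def lf(P): return np.c_[(P[:,:2]-CL)@yx,(P[:,:2]-CL)@yy]*1000
for n,f,(x0,x1,y0,y1) in (('top','t6',(273,292,190,206)),('side','s6',(262,290,205,226))):
  p=np.load(f+'.npz')['p'].astype(int)
  m=np.zeros((384,512),bool); m[y0:y1,x0:x1]=True
  m&=(p[...,2]>p[...,0]+20)&(p[...,2]>45)
  for y in range(y0,y1): print(y,''.join('#' if v else '.' for v in m[y,x0:x1]))
  ys,xs=np.where(m)
  for z in (.092,.122):
    Q=lf(cast(n,np.c_[xs,ys],z)); print(n,z,Q.min(0),Q.max(0))
T=ctrl.sense()['tool_pos'];
"
```

```text
190 ...................
191 ...................
192 ...................
193 ...................
194 ...................
195 .....##............
196 .....####..........
197 .....#########.....
198 .......#######.....
199 ...........##......
200 ...................
201 ...................
202 ...................
203 ...................
204 ...................
205 ...................
top 0.092 [-28.83244042  85.74336389] [-17.04699535 117.72447944]
top 0.122 [-33.13448672  86.70421562] [-21.56438662 118.10096867]
205 ............................
206 ............................
207 ............................
208 ............................
209 ........###.................
210 ....####....................
211 ....####....................
212 ....####....................
213 ....####....................
214 .....###..............#.....
215 .....#####............#.....
216 .....######..........##.....
217 .....#####.........####.....
218 ......####.........####.....
219 .....######........###......
220 ......#####........##.......
221 ......#####.................
222 ............................
223 ............................
224 ............................
225 ............................
side 0.092 [-30.57504787  83.32047616] [ 28.24503637 136.5383051 ]
side 0.122 [-36.02958761  60.43882584] [ 20.86569452 111.91517836]
```

Request:
send_rows --pt "-1 -5 10 0 0" --pt "0 -4 20 0 0" --pt "0 0 20 0 0" --pt "0 0 14 0 0" --pt "0 0 0 0 0"

```text
clock: 9.75
tool_pos: [0.5699, -0.1126, 0.0378]
orientation: [3.141, -0.005, 2.936]
wrist_force: [-0.5, 0.7, -0.3]
gripper_width: 0.385
```

```bash
python3 -c "
from h import *
go(*lamp(0,.0907,.0276),-.205)
b,d2=look('side','s7')
a,d=look('top','t7')
z=lambda a,y0,y1,x0,x1:cv2.resize(a[y0:y1,x0:x1],(400,400),interpolation=cv2.INTER_CUBIC)
cv2.imwrite('pics/z7.png',np.hstack([z(a,160,220,265,325),z(b,195,265,245,315)])[:,:,::-1])
go(*lamp(0,.0907,.0276),-.205)
"
```

```text
t 9.75 pos [ 0.5699 -0.1126  0.0378] rpy [ 3.141 -0.005  2.936] shift [-1.4  0.9 10.2] spin -0.021489738587398954 F [-0.5  0.7 -0.3] w 0.385 q [-0.31  0.46  1.76 -0.    0.93 -1.68]
t 9.85 pos [ 0.5719 -0.1131  0.0399] rpy [ 3.142 -0.     2.936] shift [ 0.6  1.  12.3] spin -0.02209974013034436 F [ 0.7 -0.5 -0.3] w 0.389 q [-0.31  0.45  1.75  0.    0.94 -1.68]
```

View pics/z7.png

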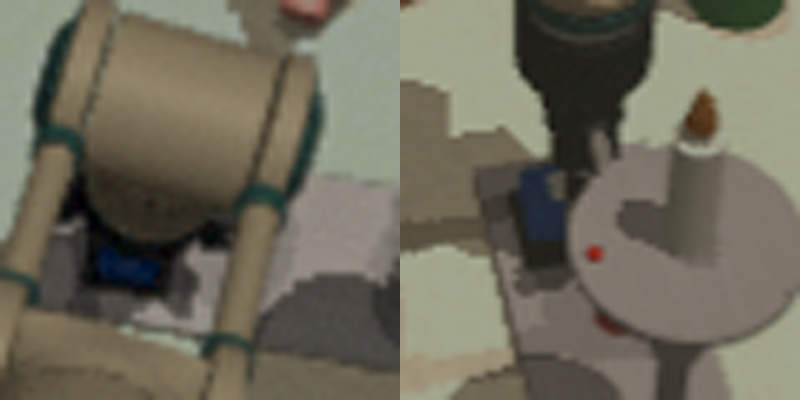

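Request:
send_rows --pt "0 1 4 0 0" --pt "0 0 4 0 0" --pt "0 0 2 0 0" --pt "0 0 0 0 0"

```text
clock: 10.25
tool_pos: [0.5721, -0.1121, 0.0296]
orientation: [3.141, -0.0, 2.936]
wrist_force: [-0.4, -1.1, -0.2]
gripper_width: 0.388
```

```bash
python3 -c "
from h import *
go(*lamp(0,.0907,.0276),-.205)
"
```

```text
t 10.25 pos [ 0.5721 -0.1121  0.0296] rpy [ 3.141 -0.     2.936] shift [0.6 0.  2. ] spin -0.03693830967804169 F [-0.4 -1.1 -0.2] w 0.388 q [-0.31  0.47  1.76  0.    0.91 -1.68]
```

Request:
send_rows --pt "0 0 1 0 0" --pt "0 0 1 0 0" --pt "0 0 1 0 0" --pt "0 0 0 0 0"

```text
clock: 10.65
tool_pos: [0.5723, -0.1123, 0.0276]
orientation: [-3.142, 0.001, 2.936]
wrist_force: [-1.2, 1.4, 4.9]
gripper_width: 0.384
```

```bash
python3 -c "
from h import *
go(*lamp(0,.0907,.0276),-.205)
"
```

```text
t 10.65 pos [ 0.5723 -0.1123  0.0276] rpy [-3.142e+00  1.000e-03  2.936e+00] shift [0.9 0.1 0. ] spin -0.03900915060427426 F [-1.2  1.4  4.9] w 0.384 q [-0.31  0.47  1.77  0.    0.91 -1.68]
```

Touching the floor (about 5–6 N). Release.

Request:
send_rows --pt "0 0 0 0 55" --pt "0 0 0 0 65" --pt "0 0 0 0 65" --pt "0 0 -15 0 65" --pt "0 0 -30 0 65" --pt "0 0 -40 0 80" --pt "0 0 -45 0 100" --pt "20 40 -40 0 100"

```text
clock: 11.45
tool_pos: [0.5652, -0.0794, 0.1928]
orientation: [-3.139, 0.006, 2.932]
wrist_force: [0.9, 0.0, -0.0]
gripper_width: 0.999
```

Request:
send_rows --pt "20 40 -40 -8.5 100" --pt "0 45 -30 -8.5 100" --pt "0 40 0 -5 100" --pt "0 40 0 0 100" --pt "0 40 0 0 100" --pt "0 0 0 0 100"

```text
clock: 12.05
tool_pos: [0.5363, 0.1245, 0.2512]
orientation: [3.139, -0.0, -2.958]
wrist_force: [-0.1, -0.4, -0.3]
gripper_width: 1.0
```

```bash
python3 -c "
from h import *
b,d2=look('side','s8')
a,d=look('top','t8')
z=lambda a,y0,y1,x0,x1:cv2.resize(a[y0:y1,x0:x1],(400,400),interpolation=cv2.INTER_CUBIC)
cv2.imwrite('pics/z8.png',np.hstack([z(a,140,220,265,345),z(b,195,265,245,315)])[:,:,::-1])
cv2.imwrite('pics/z8b.png',np.hstack([z(a,130,230,155,255),z(b,100,220,180,300)])[:,:,::-1])
go(*tab(1.56,up=.08),.178)
yx=np.array([np.cos(yawL),np.sin(yawL)]);yy=np.array([-yx[1],yx[0]])
def lf(P): return np.c_[(P[:,:2]-CL)@yx,(P[:,:2]-CL)@yy]*1000
for n,f in (('top','t8'),('side','s8')):
  p=np.load(f+'.npz')['p'].astype(int);W=cloud(n,np.load(f+'.npz')['d'])
  P=lf(W.reshape(-1,3)).reshape(384,512,2)
  reg=(abs(P[...,0])<55)&(abs(P[...,1]-90)<45)
  m=reg&(W[...,2]>.032)&(W[...,2]<.056)
  ys,xs=np.where(m); Q=lf(cast(n,np.c_[xs,ys],.044)); print(n,np.median(W[m],0),cv2.minAreaRect(Q.astype(np.float32)))
"
```

```text
t 12.15 pos [0.5375 0.1206 0.2511] rpy [-3.141 -0.    -2.961] shift [-118.1   81.5  -49. ] spin 0.14545708270649924 F [-0.5 -0.  -0.3] w 0.998 q [ 0.09  0.23  1.52 -0.    1.39 -1.66]
top [ 0.56991655 -0.11062868  0.04329097] ((-2.4280948638916016, 89.24394226074219), (44.12392807006836, 61.34584426879883), 82.96053314208984)
side [ 0.55443414 -0.10893978  0.04307435] ((-8.610260963439941, 85.26107025146484), (40.45962905883789, 48.358726501464844), 88.18961334228516)
```

View pics/z8.png

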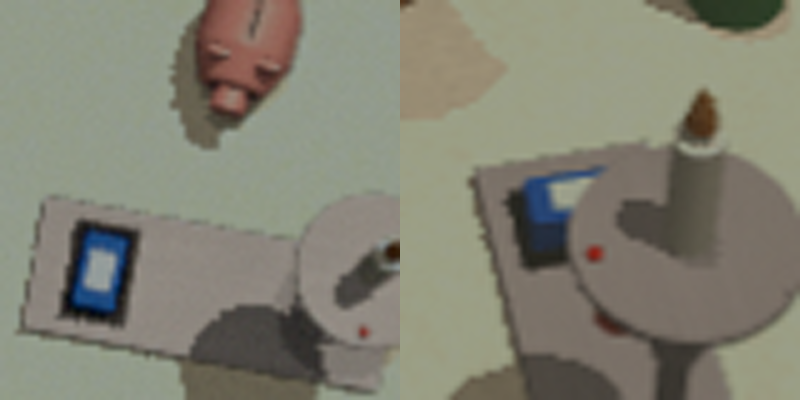

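View pics/z8b.png

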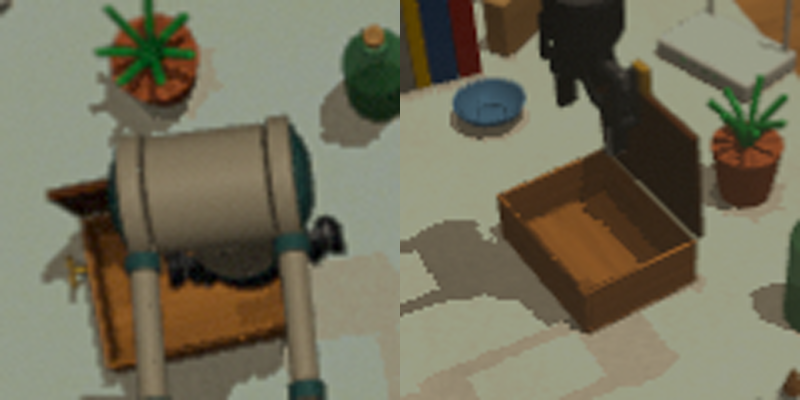

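Request:
send_rows --pt "0 20 -40 0 100" --pt "-20 20 -10 0 100" --pt "-40 20 0 0 100" --pt "-40 20 0 0 100" --pt "-18 2 0 0 100" --pt "0 0 0 0 100"

```text
clock: 12.75
tool_pos: [0.642, 0.2208, 0.2992]
orientation: [-3.141, -0.001, -2.965]
wrist_force: [0.1, -0.3, 0.5]
gripper_width: 0.998
```

```bash
python3 -c "
from h import *
go(*tab(1.56),.178)
"
```

```text
t 12.75 pos [0.642  0.2208 0.2992] rpy [-3.141e+00 -1.000e-03 -2.965e+00] shift [ 2.7  1.8 76.1] spin -0.05728289568520157 F [ 0.1 -0.3  0.5] w 0.998 q [ 0.23  0.41  1.13 -0.    1.6  -1.52]
```

Request:
send_rows --pt "3 1 35 0 100" --pt "1 1 35 0 100" --pt "0 0 5 0 60" --pt "0 0 0 0 20" --pt "0 0 0 0 0" --pt "0 0 0 0 0" --pt "0 0 0 0 0" --pt "0 0 0 0 0" --squeeze 40

```text
clock: 13.55
tool_pos: [0.6364, 0.2219, 0.2288]
orientation: [-3.14, 0.005, -2.963]
wrist_force: [0.1, -3.5, 5.3]
gripper_width: 0.243
```

```bash
python3 -c "
from h import *
go(*tab(1.56),.178)
go(*tab(1.0),.178)
"
```

```text
t 13.55 pos [0.6364 0.2219 0.2288] rpy [-3.14   0.005 -2.963] shift [-2.6 -0.3  5.8] spin 0.007509666541208216 F [ 0.1 -3.5  5.3] w 0.243 q [ 0.23  0.43  1.28 -0.    1.43 -1.52]
t 13.55 pos [0.6364 0.2219 0.2288] rpy [-3.14   0.005 -2.963] shift [90.6 -0.2 29.8] spin 0.007509666541208216 F [ 0.1 -3.5  5.3] w 0.243 q [ 0.23  0.43  1.28 -0.    1.43 -1.52]
```

Gripped. Carry the arc in reverse.

Request:
send_rows --pt "17 0 1 0 0" --pt "17 0 3 0 0" --pt "17 0 5 0 0" --pt "16 0 6 0 0" --pt "15 0 8 0 0" --pt "14 0 9 0 0" --pt "13 0 11 0 0" --pt "12 0 12 0 0"

```text
clock: 14.35
tool_pos: [0.5148, 0.1987, 0.174]
orientation: [-3.137, 0.0, -2.962]
wrist_force: [-5.1, -9.7, 10.1]
gripper_width: 0.244
```

```bash
python3 -c "
from h import *
p=ctrl.sense()['tool_pos']; ths=np.linspace(0,1.6,161); D=[np.linalg.norm((tab(t)-p)) for t in ths]; i=np.argmin(D); print(ths[i],D[i])
go(*tab(.76),.178)
go(*tab(.26),.178)
"
```

```text
0.76 0.0012837988529296183
t 14.35 pos [0.5148 0.1987 0.174 ] rpy [-3.137  0.    -2.962] shift [-0.3  0.9  0.8] spin 0.09697362441220396 F [-5.1 -9.7 10.1] w 0.244 q [ 0.25  0.28  1.65 -0.01  1.21 -1.5 ]
t 14.35 pos [0.5148 0.1987 0.174 ] rpy [-3.137  0.    -2.962] shift [44.3  1.4 74.5] spin 0.09697362441220396 F [-5.1 -9.7 10.1] w 0.244 q [ 0.25  0.28  1.65 -0.01  1.21 -1.5 ]
```

Request:
send_rows --pt "10 0 14 0 0" --pt "9 0 15 0 0" --pt "7 0 16 0 0" --pt "6 0 16 0 0" --pt "4 0 17 0 0" --pt "3 0 17 0 0" --pt "0 0 15 0 0" --pt "0 0 0 0 0"

```text
clock: 15.15
tool_pos: [0.4709, 0.1904, 0.0595]
orientation: [-3.136, -0.015, -2.961]
wrist_force: [-8.9, -11.2, 0.5]
gripper_width: 0.243
```

```bash
python3 -c "
from h import *
go(*tab(0.0),.178)
"
```

```text
t 15.15 pos [0.4709 0.1904 0.0595] rpy [-3.136 -0.015 -2.961] shift [6.9 1.4 4.6] spin 0.17637869325417377 F [ -8.9 -11.2   0.5] w 0.243 q [ 0.25  0.34  1.88 -0.01  0.93 -1.5 ]
```

Request:
send_rows --pt "1 0 3 0 0" --pt "0 0 3 0 0" --pt "0 0 2 0 0" --pt "0 0 0 0 0"

```text
clock: 15.55
tool_pos: [0.471, 0.1904, 0.0581]
orientation: [-3.136, -0.01, -2.96]
wrist_force: [-18.6, -15.3, 45.4]
gripper_width: 0.241
```

```bash
python3 -c "
from h import *
go(*tab(0.0),.178)
"
```

```text
t 15.55 pos [0.471  0.1904 0.0581] rpy [-3.136 -0.01  -2.96 ] shift [7.1 1.4 3.2] spin 0.19816867907333008 F [-18.6 -15.3  45.4] w 0.241 q [ 0.25  0.34  1.89 -0.01  0.92 -1.5 ]
```

Request:
send_rows --pt "0 0 -4 0 60" --pt "0 0 0 0 100" --pt "0 0 0 0 100" --pt "0 0 -30 0 100" --pt "10 0 -45 0 100" --pt "20 0 -45 0 100" --pt "30 0 -45 0 100" --pt "0 0 0 0 100"

```text
clock: 16.35
tool_pos: [0.4208, 0.1853, 0.2241]
orientation: [3.139, 0.01, -2.963]
wrist_force: [0.9, -0.2, -0.6]
gripper_width: 0.994
```

```bash
python3 -c "
from h import *
go(*tab(0.0),.178)
b,d2=look('side','s9')
z=lambda a,y0,y1,x0,x1:cv2.resize(a[y0:y1,x0:x1],(500,500),interpolation=cv2.INTER_CUBIC)
cv2.imwrite('pics/z9.png',z(b,110,210,190,290)[:,:,::-1])
W=cloud('side',d2);X,Y,Z=W[...,0],W[...,1],W[...,2]
q=(W[...,:2]-HB[:2])@np.c_[uB,[-uB[1],uB[0]]]
m=(q[...,0]<-.02)&(q[...,0]>-.14)&(abs(q[...,1])<.085)&(Z>.06)&(Z<.12)
P=W[m];Q=q[m];A=np.c_[Q,np.ones(len(Q))];co=np.linalg.lstsq(A,P[:,2],rcond=None)[0];r=P[:,2]-A@co;k=abs(r)<.004;co=np.linalg.lstsq(A[k],P[k,2],rcond=None)[0];print('lid slope',co,k.sum())
"
```

```text
t 16.35 pos [0.4208 0.1853 0.2241] rpy [ 3.139  0.01  -2.963] shift [-41.5  -2.9 169.5] spin 0.052512221141326795 F [ 0.9 -0.2 -0.6] w 0.994 q [ 0.26  0.1   1.75  0.    1.28 -1.49]
lid slope [0.00069409 0.00141789 0.07522542] 917
```

View pics/z9.png

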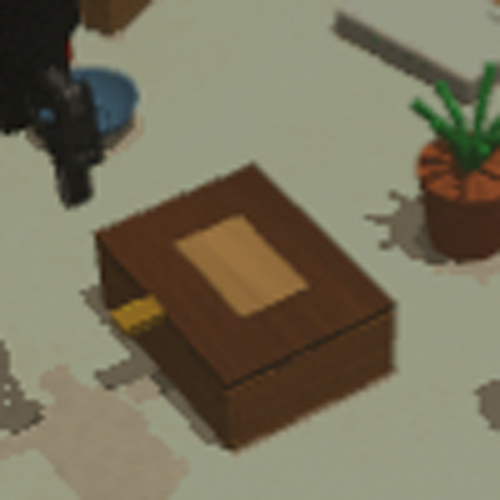

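Request:
send_rows --pt "-50 0 -35 0 0" --pt "-50 0 -35 0 0" --pt "-50 0 -30 0 0" --pt "-50 0 0 0 0" --pt "-50 0 0 0 0" --pt "-50 0 0 0 0" --pt "-50 0 0 0 0" --pt "-50 0 0 0 0"

```text
clock: 17.2
tool_pos: [0.7913, 0.2513, 0.2983]
orientation: [3.141, -0.002, -2.963]
wrist_force: [1.0, 1.1, 1.0]
gripper_width: -0.001
```

Request:
send_rows --pt "-50 0 0 0 0" --pt "-50 0 0 0 0" --pt "-50 0 0 0 0"

```text
clock: 17.5
tool_pos: [0.8871, 0.2634, 0.2604]
orientation: [3.137, 0.02, -2.963]
wrist_force: [2.2, 0.3, -2.6]
gripper_width: -0.001
```

```bash
python3 -c "
from h import *
go(*tab(0.0),.178)
"
```

```text
t 17.5 pos [0.8871 0.2634 0.2604] rpy [ 3.137  0.02  -2.963] shift [433.6   2.4 196.8] spin 0.02658452725309591 F [ 2.2  0.3 -2.6] w -0.001 q [ 0.21  0.93  0.23  0.    1.96 -1.54]
```

Request:
send_rows --pt "-50 0 0 0 0" --pt "-50 0 0 0 0" --pt "-50 0 0 0 0" --pt "-50 0 0 0 0"

```text
clock: 17.9
tool_pos: [0.9647, 0.2651, 0.2257]
orientation: [3.123, 0.168, -2.965]
wrist_force: [0.6, 0.1, 1.1]
gripper_width: -0.001
```

```bash
python3 -c "
from h import *
go(*tab(0.0),.178)
"
```

```text
t 17.9 pos [0.9647 0.2651 0.2257] rpy [ 3.123  0.168 -2.965] shift [527.7  13.1  83.8] spin -0.07008421141312057 F [0.6 0.1 1.1] w -0.001 q [ 0.19  0.98  0.22  0.02  1.77 -1.55]
```

Request:
send_rows --pt "-50 0 -10 0 0" --pt "-50 0 -10 0 0" --pt "-50 0 -10 0 0" --pt "-50 0 -10 0 0" --pt "-50 0 -10 0 0" --pt "-50 0 -10 0 0"

```text
clock: 18.5
tool_pos: [1.0366, 0.2605, 0.2602]
orientation: [3.105, 0.382, -2.971]
wrist_force: [0.2, -0.1, 0.0]
gripper_width: -0.003
```

```bash
python3 -c "
from h import *
go(*tab(0.0),.178)
"
```

```text
t 18.5 pos [1.0366 0.2605 0.2602] rpy [ 3.105  0.382 -2.971] shift [611.4  29.2 -23.1] spin -0.4246868641782117 F [ 0.2 -0.1  0. ] w -0.003 q [ 0.17  0.96  0.22  0.04  1.57 -1.57]
```

Request:
send_rows --pt "-50 0 -10 0 0" --pt "-50 0 -10 0 0" --pt "-50 0 -10 0 0" --pt "-50 0 -10 0 0" --pt "-50 0 -10 0 0" --pt "-50 0 -10 0 0" --pt "-50 0 -10 0 0" --pt "-50 0 -10 0 0"

```text
clock: 19.3
tool_pos: [1.0898, 0.249, 0.3877]
orientation: [3.082, 0.668, -2.987]
wrist_force: [-0.2, 0.4, 0.8]
gripper_width: 0.001
```

```bash
python3 -c "
from h import *
go(*tab(0.0),.178)
"
```

```text
t 19.3 pos [1.0898 0.249  0.3877] rpy [ 3.082  0.668 -2.987] shift [ 698.8   46.4 -124.9] spin -1.3136344315000907 F [-0.2  0.4  0.8] w 0.001 q [ 0.14  0.88  0.22  0.07  1.37 -1.6 ]
```

```bash
python3 -c "
from h import *
go(.42,-.02,.33)
print(Ro.from_euler('xyz',ctrl.sense()['orientation']).as_matrix().round(3))
"
```

```text
t 19.3 pos [1.0898 0.249  0.3877] rpy [ 3.082  0.668 -2.987] shift [ 588.  -138.9 -399.2] spin None F [-0.2  0.4  0.8] w 0.001 q [ 0.14  0.88  0.22  0.07  1.37 -1.6 ]
[[-0.776 -0.191  0.602]
 [-0.121  0.981  0.154]
 [-0.619  0.047 -0.784]]
```

Request:
send_rows --pt "25 -8 -17 0 0" --pt "37 -8 -25 0 0" --pt "37 -8 -25 0 0" --pt "37 -8 -25 0 0" --pt "37 -8 -25 0 0" --pt "37 -8 -25 0 0" --pt "37 -8 -25 0 0" --pt "37 -8 -25 0 0"

```text
clock: 20.1
tool_pos: [0.767, 0.1229, 0.3603]
orientation: [3.083, 0.668, -2.986]
wrist_force: [0.0, 0.2, -0.0]
gripper_width: -0.003
```

```bash
python3 -c "
from h import *
go(.42,-.05,.33)
"
```

```text
t 20.1 pos [0.767  0.1229 0.3603] rpy [ 3.083  0.668 -2.986] shift [ 309.  -104.8 -211.4] spin None F [ 0.   0.2 -0. ] w -0.003 q [-0.    0.22  1.46  0.22  0.82 -1.85]
```

Request:
send_rows --pt "38 -13 -26 0 0" --pt "38 -13 -26 0 0" --pt "38 -13 -26 0 0" --pt "38 -13 -26 0 0" --pt "38 -13 -26 0 0" --pt "38 -13 -26 0 0" --pt "38 -13 -26 0 0" --pt "38 -13 -26 0 0"

```text
clock: 20.9
tool_pos: [0.4263, -0.0471, 0.3309]
orientation: [3.086, 0.667, -2.984]
wrist_force: [-0.7, -1.8, -0.7]
gripper_width: 0.0
```

```bash
python3 -c "
from h import *
go(.434,-.30,.30)
go(.434,-.30,.238)
"
```

```text
t 20.9 pos [ 0.4263 -0.0471  0.3309] rpy [ 3.086  0.667 -2.984] shift [  44.4 -250.8   -9.4] spin None F [-0.7 -1.8 -0.7] w 0.0 q [-0.76 -0.3   2.02  0.62  1.12 -2.7 ]
t 20.9 pos [ 0.4263 -0.0471  0.3309] rpy [ 3.086  0.667 -2.984] shift [  82.7 -253.5   39.2] spin None F [-0.7 -1.8 -0.7] w 0.0 q [-0.76 -0.3   2.02  0.62  1.12 -2.7 ]
```

Request:
send_rows --pt "0 0 0 8.5 0" --pt "0 0 0 8.5 0" --pt "0 0 0 8.5 0" --pt "0 0 0 8.5 0" --pt "0 0 0 8.5 0" --pt "0 0 0 8.5 0" --pt "0 0 0 8.5 0" --pt "0 0 0 8.5 0"

```text
clock: 21.7
tool_pos: [0.4279, -0.0477, 0.331]
orientation: [2.497, 0.189, 2.061]
wrist_force: [1.0, -0.3, 0.3]
gripper_width: 0.002
```

Request:
send_rows --pt "0 0 0 8.5 0" --pt "0 0 0 8.5 0" --pt "0 0 0 8.5 0" --pt "0 0 0 8.5 0" --pt "0 0 0 8.5 0" --pt "0 0 0 8.5 0" --pt "0 0 0 8.5 0" --pt "0 0 0 8.5 0"

```text
clock: 22.5
tool_pos: [0.4279, -0.0476, 0.331]
orientation: [2.675, -0.498, 1.059]
wrist_force: [0.6, 0.1, -0.2]
gripper_width: -0.003
```

Request:
send_rows --pt "0 0 0 8.5 0" --pt "0 0 0 8.5 0" --pt "0 0 0 8.5 0" --pt "0 0 0 8.5 0" --pt "0 0 0 8.5 0" --pt "0 0 0 0 0"

```text
clock: 23.1
tool_pos: [0.4279, -0.0475, 0.3309]
orientation: [-3.107, -0.667, 0.191]
wrist_force: [-0.3, -0.8, 0.2]
gripper_width: -0.0
```

```bash
python3 -c "
from h import *
go(.434,-.30,.30)
print(Ro.from_euler('xyz',ctrl.sense()['orientation']).as_matrix().round(3))
"
```

```text
t 23.1 pos [ 0.4279 -0.0475  0.3309] rpy [-3.107 -0.667  0.191] shift [-51.9 248.8 -10.4] spin None F [-0.3 -0.8  0.2] w -0.0 q [-0.76 -0.3   2.02  0.62  1.11  0.41]
[[ 0.771  0.211  0.601]
 [ 0.149 -0.977  0.152]
 [ 0.619 -0.028 -0.785]]
```

Request:
send_rows --pt "-7 25 -1 0 0" --pt "-7 35 -1 0 0" --pt "-7 38 -2 0 0" --pt "-7 38 -2 0 0" --pt "-7 38 -2 0 0" --pt "-7 38 -1 0 0" --pt "-7 36 -1 0 0" --pt "0 0 0 0 0"

```text
clock: 23.9
tool_pos: [0.4366, -0.3041, 0.2995]
orientation: [-3.109, -0.665, 0.19]
wrist_force: [0.6, 0.7, 0.0]
gripper_width: -0.005
```

```bash
python3 -c "
from h import *
go(.434,-.30,.238)
"
```

```text
t 23.9 pos [ 0.4366 -0.3041  0.2995] rpy [-3.109 -0.665  0.19 ] shift [-39.4  -3.   47.5] spin None F [0.6 0.7 0. ] w -0.005 q [-1.19  0.04  1.82  0.7   1.26 -0.04]
```

Request:
send_rows --pt "-13 -1 15 0 0" --pt "-13 -1 16 0 0" --pt "-13 -1 16 0 0" --pt "0 0 0 0 0" --pt "0 0 0 0 0"

```text
clock: 24.4
tool_pos: [0.434, -0.2939, 0.2399]
orientation: [-3.105, -0.667, 0.191]
wrist_force: [0.6, -0.5, 1.4]
gripper_width: 0.0
```

```bash
python3 -c "
from h import *
go(.4939,-.2848,.160)
b,d2=look('side','s10');a,d=look('top','t10')
z=lambda a,y0,y1,x0,x1:cv2.resize(a[y0:y1,x0:x1],(400,400),interpolation=cv2.INTER_CUBIC)
cv2.imwrite('pics/z10.png',np.hstack([z(a,140,240,275,375),z(b,190,290,235,335)])[:,:,::-1])
"
```

```text
t 24.4 pos [ 0.434  -0.2939  0.2399] rpy [-3.105 -0.667  0.191] shift [ -1.9   6.1 100.1] spin None F [ 0.6 -0.5  1.4] w 0.0 q [-1.19  0.08  1.94  0.74  1.14 -0.15]
```

View pics/z10.png

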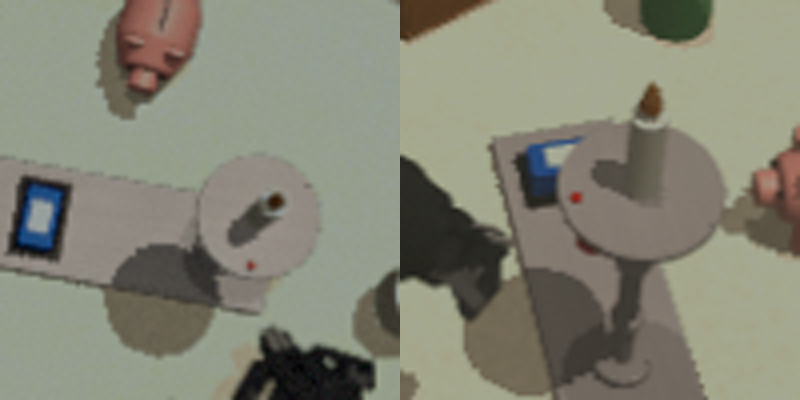

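Request:
send_rows --pt "-1 3 10 0 0" --pt "-1 3 15 0 0" --pt "0 0 15 0 0" --pt "0 0 15 0 0" --pt "0 0 15 0 0" --pt "0 0 0 0 0"

```text
clock: 25.1
tool_pos: [0.4759, -0.2886, 0.1814]
orientation: [-3.1, -0.665, 0.189]
wrist_force: [0.6, 1.2, -0.5]
gripper_width: 0.001
```

```bash
python3 -c "
from h import *
go(.4939,-.2848,.160)
b,d2=look('side','s11');a,d=look('top','t11')
z=lambda a,y0,y1,x0,x1:cv2.resize(a[y0:y1,x0:x1],(400,400),interpolation=cv2.INTER_CUBIC)
cv2.imwrite('pics/z11.png',np.hstack([z(a,160,240,295,375),z(b,200,270,245,315)])[:,:,::-1])
"
```

```text
t 25.1 pos [ 0.4759 -0.2886  0.1814] rpy [-3.1   -0.665  0.189] shift [ 1.3  0.8 28.2] spin None F [ 0.6  1.2 -0.5] w 0.001 q [-1.09  0.18  1.99  0.81  0.98 -0.2 ]
```

View pics/z11.png

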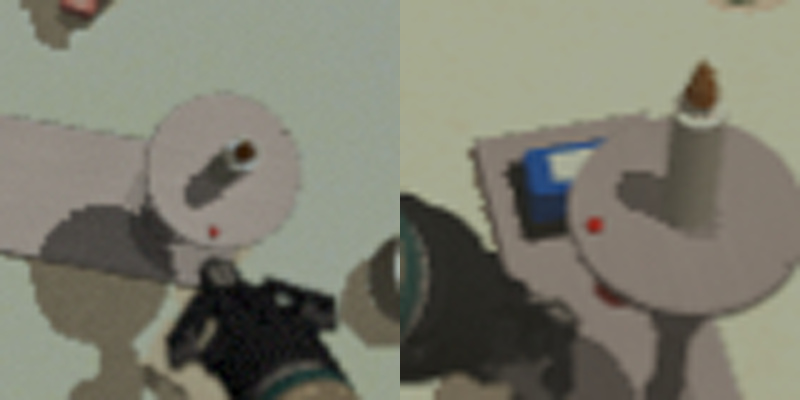

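Request:
send_rows --pt "0 0 10 0 0" --pt "0 0 10 0 0" --pt "1 0 8 0 0" --pt "0 0 0 0 0"

```text
clock: 25.6
tool_pos: [0.4932, -0.2843, 0.1603]
orientation: [-3.101, -0.665, 0.188]
wrist_force: [-0.4, -0.0, -0.2]
gripper_width: 0.001
```

```bash
python3 -c "
from h import *
go(.4939,-.2848,.180)
b,d2=look('side','s12')
go(.4939,-.2848,.180)
R=Ro.from_euler('xyz',ctrl.sense()['orientation']).as_matrix()
print('up 1mm in tool:',(R.T@[0,0,1]).round(3))
z=lambda a,y0,y1,x0,x1:cv2.resize(a[y0:y1,x0:x1],(500,500),interpolation=cv2.INTER_CUBIC)
cv2.imwrite('pics/z12.png',z(b,210,260,255,305)[:,:,::-1])
"
```

```text
t 25.6 pos [ 0.4932 -0.2843  0.1603] rpy [-3.101 -0.665  0.188] shift [ 12.6   0.  -15.1] spin None F [-0.4 -0.  -0.2] w 0.001 q [-1.05  0.22  2.01  0.85  0.92 -0.22]
t 25.65 pos [ 0.4931 -0.2845  0.1607] rpy [-3.101 -0.665  0.188] shift [ 12.4  -0.2 -14.7] spin None F [ 0.7 -0.3 -0.2] w -0.003 q [-1.05  0.22  2.01  0.85  0.92 -0.22]
up 1mm in tool: [ 0.617 -0.032 -0.786]
```

View pics/z12.png

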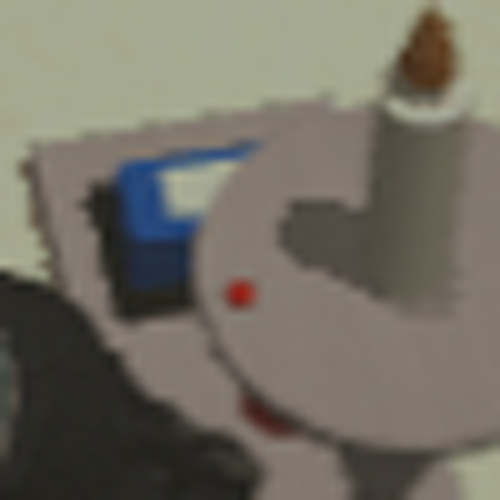

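Request:
send_rows --pt "2 0 -2.5 0 0" --pt "2 0 -2.5 0 0" --pt "2 0 -2.5 0 0" --pt "2 0 -2.5 0 0" --pt "2 0 -2.5 0 0" --pt "2 0 -2.5 0 0" --pt "0 0 0 0 0"

```text
clock: 26.35
tool_pos: [0.4927, -0.2855, 0.1803]
orientation: [-3.103, -0.665, 0.189]
wrist_force: [-2.7, -0.8, -1.6]
gripper_width: 0.0
```

```bash
python3 -c "
from h import *
go(.4939,-.2848,.188)
"
```

```text
t 26.35 pos [ 0.4927 -0.2855  0.1803] rpy [-3.103 -0.665  0.189] shift [ 5.8 -0.6 -5.2] spin None F [-2.7 -0.8 -1.6] w 0.0 q [-1.05  0.19  1.98  0.82  0.95 -0.17]
```

Contact around z = 0.180, as predicted. Lift 8 mm more in small steps.

Request:
send_rows --pt "1.3 0 -1.6 0 0" --pt "1.3 0 -1.6 0 0" --pt "1.3 0 -1.6 0 0" --pt "0 0 0 0 0"

```text
clock: 26.75
tool_pos: [0.4921, -0.2852, 0.1851]
orientation: [-3.102, -0.662, 0.189]
wrist_force: [-5.7, -1.4, -8.6]
gripper_width: -0.0
```

```bash
python3 -c "
from h import *
go(.4939,-.2848,.188)
b,d2=look('side','s13')
z=lambda a,y0,y1,x0,x1:cv2.resize(a[y0:y1,x0:x1],(500,500),interpolation=cv2.INTER_CUBIC)
cv2.imwrite('pics/z13.png',z(b,210,260,255,305)[:,:,::-1])
"
```

```text
t 26.75 pos [ 0.4921 -0.2852  0.1851] rpy [-3.102 -0.662  0.189] shift [ 3.3 -0.1 -1.2] spin None F [-5.7 -1.4 -8.6] w -0.0 q [-1.05  0.18  1.97  0.81  0.96 -0.16]
```

View pics/z13.png

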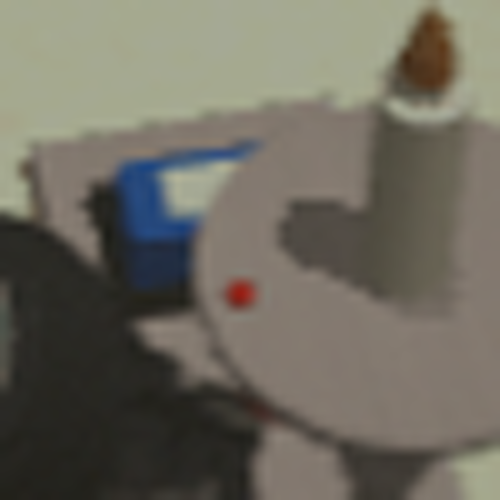

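Request:
send_rows --pt "1.3 0 -1.6 0 0" --pt "1.3 0 -1.6 0 0" --pt "0 0 0 0 0"

```text
clock: 27.1
tool_pos: [0.4907, -0.2847, 0.1871]
orientation: [-3.1, -0.658, 0.189]
wrist_force: [-6.8, -2.2, -16.4]
gripper_width: 0.0
```

```bash
python3 -c "
from h import *
go(.4939,-.2848,.188)
b,d2=look('side','s14')
z=lambda a,y0,y1,x0,x1:cv2.resize(a[y0:y1,x0:x1],(500,500),interpolation=cv2.INTER_CUBIC)
cv2.imwrite('pics/z14.png',z(b,210,260,255,305)[:,:,::-1])
"
```

```text
t 27.1 pos [ 0.4907 -0.2847  0.1871] rpy [-3.1   -0.658  0.189] shift [3.  0.7 1.2] spin None F [ -6.8  -2.2 -16.4] w 0.0 q [-1.05  0.18  1.97  0.8   0.97 -0.15]
```

View pics/z14.png

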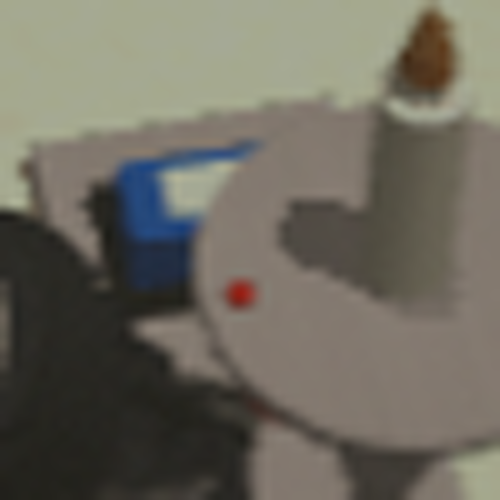

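Request:
send_rows --pt "1.3 0 -1.6 0 0" --pt "0 0 0 0 0"

```text
clock: 27.35
tool_pos: [0.4901, -0.2845, 0.1882]
orientation: [-3.099, -0.657, 0.188]
wrist_force: [-6.9, -2.9, -19.8]
gripper_width: -0.005
```

```bash
python3 -c "
from h import *
go(.4939,-.2848,.188)
"
```

```text
t 27.35 pos [ 0.4901 -0.2845  0.1882] rpy [-3.099 -0.657  0.188] shift [2.8 1.1 2.3] spin None F [ -6.9  -2.9 -19.8] w -0.005 q [-1.05  0.18  1.97  0.8   0.97 -0.14]
```

Request:
send_rows --pt "-4 0 5 0 0" --pt "-4 0 5 0 0" --pt "-4 0 6 0 0" --pt "-2 0 0 0 0" --pt "0 0 -25 0 0" --pt "0 0 -30 0 0" --pt "0 0 -35 0 0" --pt "0 0 0 0 0"

```text
clock: 28.15
tool_pos: [0.439, -0.3021, 0.2472]
orientation: [-3.113, -0.67, 0.193]
wrist_force: [-0.1, -0.2, 0.3]
gripper_width: 0.002
```

```bash
python3 -c "
from h import *
go(.4939,-.2848,.160)
b,d2=look('side','s15')
c=np.load('side0.npz')['p']
z=lambda a,y0,y1,x0,x1:cv2.resize(a[y0:y1,x0:x1],(400,400),interpolation=cv2.INTER_CUBIC)
cv2.imwrite('pics/z15.png',np.hstack([z(c,225,265,265,305),z(b,225,265,265,305)])[:,:,::-1])
for n in ('side0','s15'):
  p=np.load(n+'.npz')['p'].astype(int); m=(p[...,0]>p[...,1]+25)&(p[...,0]>p[...,2]+15)
  for y in range(244,258): print(n,y,''.join('#' if v else '.' for v in m[y,270:300]))
for dz in (0,.008):
  q=proj('side',lamp(-.03,-.09,.187+dz)); print(dz,q)
"
```

```text
t 28.15 pos [ 0.439  -0.3021  0.2472] rpy [-3.113 -0.67   0.193] shift [ -9.3  -3.6 104. ] spin None F [-0.1 -0.2  0.3] w 0.002 q [-1.19  0.09  1.92  0.74  1.15 -0.14]
side0 244 ..............................
side0 245 ..............................
side0 246 ..............................
side0 247 ..............................
side0 248 ..............................
side0 249 ..............................
side0 250 ..............................
side0 251 ..........#...................
side0 252 ...........##.................
side0 253 ..............................
side0 254 ..............................
side0 255 ..............................
side0 256 ..............................
side0 257 ..............................
s15 244 ..............................
s15 245 ..............................
s15 246 ..............................
s15 247 ..............................
s15 248 ..............................
s15 249 ..............................
s15 250 ..............................
s15 251 ..............................
s15 252 ..............................
s15 253 ..............................
s15 254 ..............................
s15 255 ..............................
s15 256 ..............................
s15 257 ..............................
0 [[282.55984037 250.12728601]]
0.008 [[282.6843507  248.45462395]]
```

View pics/z15.png

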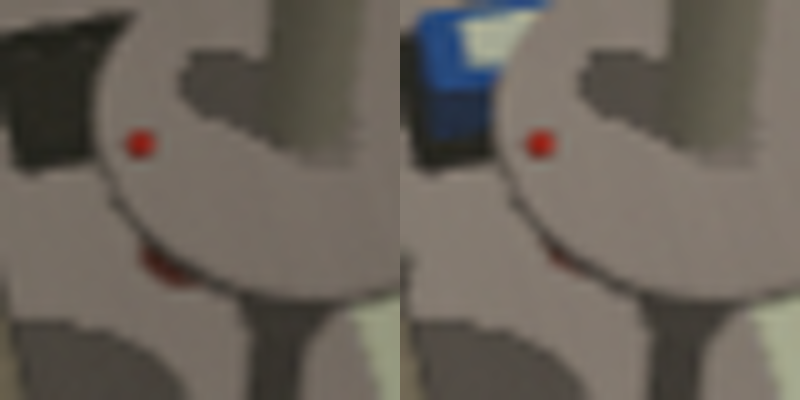

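```bash
python3 -c "
from h import *
import glob
for n in ('side0','s8','s15'):
  p=np.load(n+'.npz')['p'].astype(float)
  r=(p[...,0]-.5*p[...,1]-.5*p[...,2])
  print(n); print(r[246:257,277:288].round(0).astype(int))
  g=p[...,1]; print(g[246:257,277:288].round(0).astype(int))
f0=np.load('s8.npz')['p'];f1=np.load('s15.npz')['p']
z=lambda a:cv2.resize(a[200:240,285:310],(375,600),interpolation=cv2.INTER_CUBIC)
cv2.imwrite('pics/z16.png',np.hstack([z(f0),z(f1)])[:,:,::-1])
"
```

```text
side0
[[11 12 14 14 14 14 14 14 14 14 14]
 [12 10 12 14 14 14 14 14 14 14 14]
 [14 13 10 12 14 14 14 14 14 14 14]
 [14 16 17 10 11 14 14 14 14 14 14]
 [14 16 28 24 14 12 14 14 14 14 14]
 [14 17 24 32 28 15 10 10 13 14 14]
 [14 13 17 24 30 32 20 10 10 12 13]
 [14 14 14 16 22 25 23 20 14  7  8]
 [13 14 14 14 14 14 14 13 13 12 11]
 [14 14 14 14 14 14 14 14 14 14 14]
 [14 14 15 14 14 14 14 14 14 14 13]]
[[ 82  90 108 108 109 108 109 109 109 109 108]
 [100  77  92 107 107 109 109 108 110 110 108]
 [110  94  67  89 105 108 109 110 109 109 109]
 [110  98  63  57  84 104 107 108 108 108 109]
 [109  96  54  35  52  78  97 103 108 109 108]
 [108  99  66  37  36  44  59  81  98 106 108]
 [108 110  98  67  45  36  44  51  68  90 100]
 [107 109 109 102  82  65  63  68  70  63  66]
 [108 108 108 108 108 109 109 110 103  88  78]
 [106 107 108 108 107 109 108 109 108 107 107]
 [108 107 108 109 107 107 108 108 109 108 108]]
s8
[[12 12 14 14 14 16 15 14 15 14 16]
 [13 10 12 14 14 14 14 14 16 15 14]
 [14 12 12 14 16 14 14 14 14 14 14]
 [15 16 18 10 12 14 14 14 14 16 14]
 [14 18 28 24 15 12 14 14 14 14 
[... 957 characters left out ...]
]
 [15 15 14 16 18 20 16 10 11 13 14]
 [15 15 16 14 16 14 15 14 11 10 10]
 [14 14 15 15 16 14 15 15 14 12 12]
 [15 16 15 16 15 14 16 15 15 14 14]
 [16 15 15 16 14 14 16 15 15 16 15]]
[[ 92 100 120 121 121 121 122 121 122 122 120]
 [111  88 104 120 121 120 122 122 123 122 121]
 [123 106  75 100 117 121 122 122 122 121 122]
 [123 113  79  64  93 116 119 122 121 121 121]
 [122 123 104  53  59  87 108 116 120 122 121]
 [121 122 114  91  69  62  68  90 109 119 121]
 [121 122 121 121 114  96  81  76  80 102 114]
 [120 122 122 121 121 122 122 113  89  70  75]
 [120 121 122 121 121 122 121 122 115  99  89]
 [120 120 121 121 119 121 121 121 122 120 120]
 [119 120 122 121 121 120 121 122 121 119 120]]
```

View pics/z16.png

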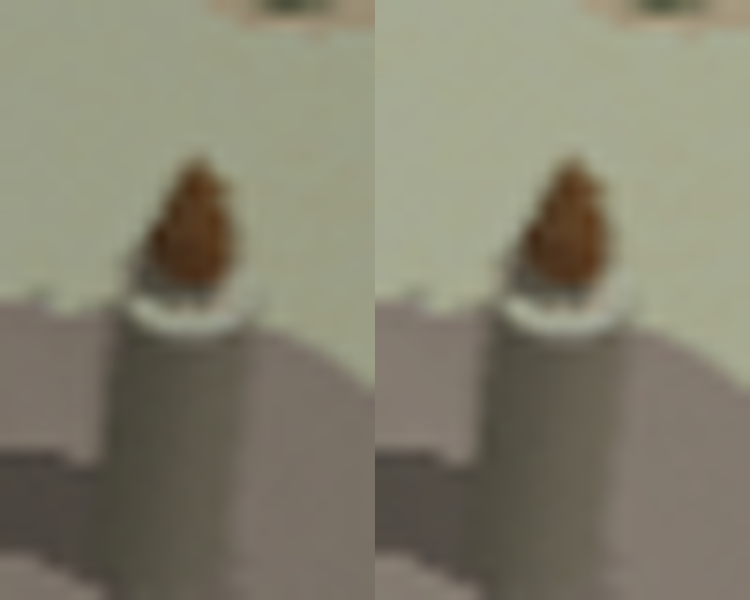

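```bash
python3 -c "
from h import *
go(.4965,-.284,.166)
"
```

```text
t 28.2 pos [ 0.439  -0.301   0.2452] rpy [-3.11  -0.669  0.191] shift [-2.3 -2.6 99.3] spin None F [-0.4 -0.6 -0.3] w -0.005 q [-1.18  0.09  1.92  0.74  1.15 -0.14]
```

Request:
send_rows --pt "-2 -1 15 0 0" --pt "0 -2 22 0 0" --pt "0 0 22 0 0" --pt "0 0 20 0 0" --pt "0 0 15 0 0" --pt "0 0 5 0 0" --pt "0 0 0 0 0"

```text
clock: 28.9
tool_pos: [0.4959, -0.2804, 0.1625]
orientation: [-3.1, -0.666, 0.188]
wrist_force: [0.3, -0.6, 0.4]
gripper_width: 0.002
```

```bash
python3 -c "
from h import *
go(.4965,-.284,.185)
"
```

```text
t 28.9 pos [ 0.4959 -0.2804  0.1625] rpy [-3.1   -0.666  0.188] shift [ 13.8   2.9 -17.9] spin None F [ 0.3 -0.6  0.4] w 0.002 q [-1.04  0.21  2.01  0.85  0.92 -0.21]
```

Rise ~19 mm to z ≈ 0.182, with +3 mm tool y.

Request:
send_rows --pt "2.5 1 -3.1 0 0" --pt "2.5 1 -3.1 0 0" --pt "2.5 1 -3.1 0 0" --pt "2.5 0 -3.1 0 0" --pt "2 0 -2.5 0 0" --pt "0 0 0 0 0"

```text
clock: 29.5
tool_pos: [0.495, -0.2851, 0.1813]
orientation: [-3.104, -0.662, 0.189]
wrist_force: [-7.6, -2.7, -4.5]
gripper_width: -0.001
```

```bash
python3 -c "
from h import *
go(.4965,-.284,.188)
"
```

```text
t 29.5 pos [ 0.495  -0.2851  0.1813] rpy [-3.104 -0.662  0.189] shift [ 5.4 -0.9 -4.2] spin None F [-7.6 -2.7 -4.5] w -0.001 q [-1.05  0.19  1.98  0.82  0.95 -0.16]
```

Request:
send_rows --pt "1.3 0 -1.6 0 0" --pt "1.3 0 -1.6 0 0" --pt "1.3 0 -1.6 0 0" --pt "0 0 0 0 0"

```text
clock: 29.9
tool_pos: [0.493, -0.2841, 0.184]
orientation: [-3.099, -0.656, 0.188]
wrist_force: [-6.2, -3.3, -14.8]
gripper_width: -0.002
```

```bash
python3 -c "
from h import *
go(.4965,-.284,.188)
"
```

```text
t 29.9 pos [ 0.493  -0.2841  0.184 ] rpy [-3.099 -0.656  0.188] shift [ 5.2  0.6 -1.1] spin None F [ -6.2  -3.3 -14.8] w -0.002 q [-1.05  0.19  1.97  0.8   0.96 -0.15]
```

Request:
send_rows --pt "1.3 0 -1.6 0 0" --pt "1.3 0 -1.6 0 0" --pt "0 0 0 0 0"

```text
clock: 30.2
tool_pos: [0.4915, -0.2833, 0.186]
orientation: [-3.097, -0.652, 0.188]
wrist_force: [-9.3, -3.7, -21.0]
gripper_width: -0.001
```

Request:
send_rows --pt "-4 0 5 0 0" --pt "-4 0 5 0 0" --pt "-5 0 6 0 0" --pt "-3 0 0 0 0" --pt "0 0 -25 0 0" --pt "0 0 -30 0 0" --pt "0 0 -35 0 0" --pt "0 0 0 0 0"

```text
clock: 31.0
tool_pos: [0.4405, -0.3016, 0.2455]
orientation: [-3.113, -0.669, 0.193]
wrist_force: [0.5, 0.4, 0.3]
gripper_width: 0.002
```

```bash
python3 -c "
from h import *
go(.4939,-.2848,.160)
b,d2=look('side','s17'); a,d=look('top','t17')
S={}
for n in ('s8','s15','s17'):
  p=np.load(n+'.npz')['p'].astype(float)[...,1]
  bg=np.median(p[255:260,275:285]); S[n]=1-p[244:257,277:288]/bg
for n in ('s15','s17'): print(n,((S['s8']-S[n]).sum(0)).round(2))
print(S['s8'].max(0).round(2))
z=lambda a:cv2.resize(a[225:265,265:305],(400,400),interpolation=cv2.INTER_CUBIC)
cv2.imwrite('pics/z17.png',np.hstack([z(np.load('s8.npz')['p']),z(b)])[:,:,::-1])
"
```

```text
t 31.0 pos [ 0.4405 -0.3016  0.2455] rpy [-3.113 -0.669  0.193] shift [ -9.4  -3.3 101.7] spin None F [0.5 0.4 0.3] w 0.002 q [-1.18  0.09  1.92  0.74  1.14 -0.14]
s15 [-0.02  0.24  0.83  0.89  0.99  0.91  0.69  0.44  0.12 -0.   -0.03]
s17 [0.1  0.34 0.92 0.99 1.1  1.03 0.82 0.54 0.21 0.13 0.09]
[0.26 0.29 0.48 0.64 0.66 0.66 0.61 0.54 0.37 0.43 0.39]
```

View pics/z17.png

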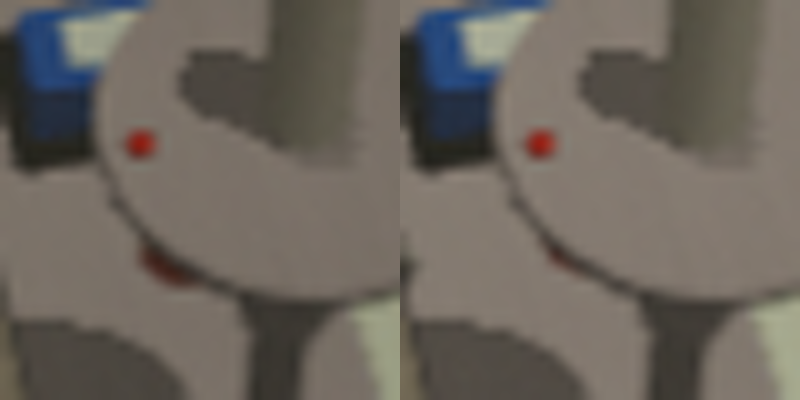

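View pics/t17.png

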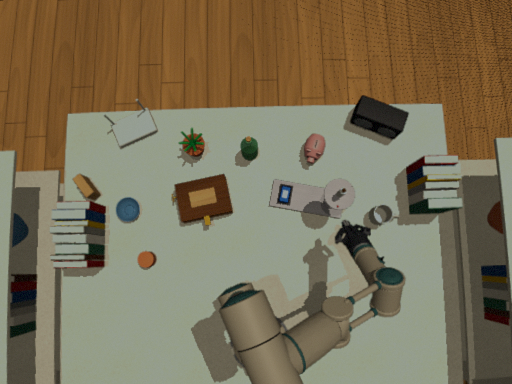

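```bash
python3 -c "
from h import *
go(.44,-.3,.245)
from rig import ticket
print(ticket.finish_job())
"
```

```text
t 31.1 pos [ 0.4403 -0.2994  0.2422] rpy [-3.106 -0.667  0.189] shift [ 1.4  0.4 -2.5] spin None F [ 0.1  0.2 -0. ] w 0.003 q [-1.18  0.09  1.92  0.74  1.14 -0.14]
the job is handed in; nothing more can be done
None
```

All the steps are done and the job is handed in at about 31 s of the 72 s allowed; the hand-in reported no verdict.

**What I did:** I opened the lid by its tab to upright, moved the pack into the cradle and let go, and closed the lid by the tab. The row moves have no command for tilting the tool. I got about 38° of lean by pushing the arm past its reach limit, and the lean stayed when I brought the arm back. I then pushed the switch up from below, twice.

**Last checks:**
- **Pack:** it looks flat and centred in the cradle. Its top measured z = 0.043 m against 0.044 m expected, and its position agreed to about 2–3 mm in the top view. In the side view it is partly hidden by the pan, so that view only confirms its height.
- **Lid:** its slope measured about 0 rad after closing.
- **Switch:** the pixel shift suggests it rose about 7 mm (±1 mm), which is above the 6 mm needed but not an exact reading. About 20 N upward on each push, against 3 N of friction, and an unchanged picture after the second push suggest it is at its stop. I saw no change in the candle flame.
- **Other objects:** the bystanders look unmoved in the final top view. The arm stood clear with about 0 N on the wrist.

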